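# Trip, load and restart a die-ring preheater

### The arm

A 7-joint arm with a two-finger parallel gripper is mounted at the origin on a cart in front of the work surface, level with it; the furniture and walls round the work are solid. World frame = base frame: x ahead of the robot, y to its left, z up, the work surface at z = 0. Lengths are in m, angles in rad, forces in N, time in s.
With the tool pointing down it reaches from about 0.425 to 0.875 m from the base axis. Payload 4.7 kg.
Tool frame: the origin (TCP) lies at the very end of the fingers, on their centre line; the grasp point (between the pads) lies 19 mm behind it; z points along the fingers, y is the line along which they close (so a half turn about z gives the same grasp; the last joint's range is limited). The gripper opens to 87 mm and grips with 3 to 60 N. Pads are 19 mm wide; open, the fingers measure 117 mm over their backs; the gripper's body (75 mm by 190 mm) begins 51 mm behind the grasp point.
Start: joints at [1.317, 0.321, -0.07, 1.45, 0.023, 1.371, -0.057], TCP at [0.172, -0.627, 0.223] pointing down, gripper open.
Joint ranges: [-2.86, 2.86], [-0.3, 2.09], [-1.38, 1.24], [0.06, 2.45], [-1.56, 4.7], [0.09, 2.05], [-2.69, 2.69]. Speed limits (rad/s): [2.57, 2.57, 3.14, 3.14, 3.14, 3.14, 3.14].

### API

Orientations are given as a rotation vector (axis times angle).
In Python, from bench import ctrl, get_image, job gives the robot as it stands.
- The arm moves only by the shell command python3 -m crank 'ROWS' [FORCE]. ROWS is JSON, a list that holds one entry, the list of rows, each a list of 5 numbers: the shift along the tool's x, y, z in mm, then the turn about the tool's z in rad, then the closure, from -1 (fully open) to 1 (shut), so that 0 is half open. A call has 1 to 10 rows; each row shifts and turns the commanded pose from where the row before left it, along the tool's axes as they then stand; what a row does not reach is not made up. A row lasts 1/12 s, in which the tool goes at most 41.7 mm and 7.16 degrees, less where a joint would pass 70% of its speed; a pose out of reach is approached as far as the arm can. A call with a gripper value outside its range is refused whole. The fingers move at their own pace and stop on an object; FORCE is the grip in N (left out, the last holds). Time passes only in rows, so rows that do not move let the fingers close. It gives the time, the measured TCP pose, the force, the opening and the grip force at its end, in the units of the state.
- ctrl.get_state(): the state, without advancing time (a new reading comes with each control period).
- get_image(name): name is "scene" or "top" or "wrist"; returns a dict with "pixels" (400x640x3 uint8, red, green, blue), "fx", "fy", "cx", "cy" (pixels), "T" (4x4, takes a point from camera to world coordinates); the wrist camera has in their place "T_tool_cam" (4x4, takes a point from camera to tool coordinates, whose origin is the TCP and whose axes are the flange's). Camera axes: x right, y down, z forward; pixel columns grow to the right and rows downward; lengths in m; the calibration is good to about 2 mm. A picture is of the moment at which its call begins: read the wrist's pose just before it. There is no depth.
- job.close_job(): hands the job in; it is judged then, once.
The state is a dict: "time": time; "joint_positions": joint angles; "qd": joint speeds; "joint_torque": joint torques, N m; "position": TCP position; "tool_rot": TCP orientation; "ft_force": force on the tool from outside, world axes, zero at the start; "torque": the same for the moment, N m; "grip_width": opening from 0.0 (shut) to 1.0 (fully open); "grip_force": force on a finger pad.
Only numpy, scipy, OpenCV 4.12 (cv2) and the standard library are available. Lean on these libraries where they do the work, as an engineer would, in place of code of your own. Each camera call takes 0.05 s, during which the arm holds its last target. There are 200 camera calls.

### The job

Load the die preheater. First trip its breaker with the yellow test button so that the red lever drops and the heater is dead; then tip the loose lid up by its front handle with the rear tongue still under the keeper, draw it off, and lay every die ring on the table flat on the floor of the well, none on top of another. Put the lid back fully seated with its tongue under the keeper and only then lift the breaker lever back up; leave the other things on the table alone.

Things in the scene. Friction and masses are not known exactly. Their poses are not given: they have to be found in the camera images.
- preheater: Grey bench preheater, fixed, 286 mm deep (x), 339 mm wide (y). Origin on the table under the centre of its open well; +x to its rear (away from the robot at yaw 0), +y to its left, z up. On its right (y -0.214 to -0.126) a console up to 90 mm high, its front sloping up to the rear at 25 deg with the white breaker module; its thermostat knob (x 0.075, y -0.170, to z 0.104) and lamps need no attention
- well_floor (a point): Centre of the floor of the well, 40 mm above the table; axes as the preheater's. The well is 230 (x) x 222 (y) mm inside and 40 mm deep, its walls 10 mm thick, its rim 80 mm above the table
- keeper (a point): Middle of the lower front edge of the steel keeper behind the well, in the preheater frame at x 0.132, y 0, z 0.094. The keeper's lip (180 mm wide, 5 mm thick) overhangs a flat deck level with the rim: under it is a slot 14 mm high and 18 mm deep (end wall at x 0.150) that takes the lid's tongue
- lid_handle (a point): Centre of the black bar handle of the loose steel lid (0.2 kg): 12 mm thick (x), 96 mm long (y), 20 mm high, 16 mm clear above the plate but for two 10 mm posts at y +-0.038. Lid axes: x to its rear, z up. Seated, this point is at x -0.075, y 0, z 0.110 in the preheater's frame; lying flat on a table it is 46 mm up (the table left of the preheater is free for the lid)
- lid_plate (a point): Centre of the underside of the lid's plate, 250 (x) x 244 (y) x 4 mm; seated at x 0, y 0, z 0.080 in the preheater's frame. Under the plate a locating flange 16 mm deep (216 mm over its sides, front face at x -0.111) runs along front and sides and enters the well with about 4 mm play. It stops the lid from sliding forward until its front is tipped up
- lid_tongue (a point): Middle of the rear end of the lid's tongue (150 mm wide, 4 mm thick, 19 mm long), on its underside; seated at x 0.144, y 0, z 0.080 in the preheater's frame, 12 mm under the lip, which stops the lid being lifted level. Tipped up about this edge (0.2 rad is enough, 0.5 rad is free) the lid can be drawn 20 mm forward and off
- button_top (a point): Centre of the top of the yellow round test button, 21 mm across, standing 10 mm out of the white module; its z axis is the direction in which it stands out (25 deg from vertical, leaning to the front). Pressed against this axis it moves 7 mm, from 1.5 N to 5 N, and springs back
- test_button (a joint): Travel of the test button: 0 out, 0.007 m fully pressed. It trips the breaker at about 0.003 to 0.004
- rcd_lever (a joint): Breaker lever: 0 = up (on; leaning 15 deg to the rear past vertical, where it stays by its weight), 1.396 rad = dropped (off; pointing to the front, 25 deg above level). It swings freely and falls away from vertical (0.26) to either end
- lever_tip (a point): Centre of the red end of the breaker lever, 14 mm wide (across the swing, preheater y), 10 mm thick, 24 mm long; 52 mm from its hinge. Dropped, it stands about 28 mm off the module, so that it can be pinched from above by its two sides and carried up along its arc
- lever_hinge (a point): Point on the lever's hinge axis (fixed; axis along the preheater's y)
- ring_1 (a point): Bright aluminium die ring, outer diameter 68 mm, 18 mm high, 0.16 kg; this point is at its centre, half-way up (9 mm). It lies flat on the table and is best gripped across its outside; 2 to 4 of the four rings are present
- ring_2 (a point): Bright aluminium die ring, outer diameter 68 mm, 18 mm high, 0.16 kg; this point is at its centre, half-way up (9 mm). It lies flat on the table and is best gripped across its outside; 2 to 4 of the four rings are present
- ring_3 (a point): Bright aluminium die ring, outer diameter 68 mm, 18 mm high, 0.16 kg; this point is at its centre, half-way up (9 mm). It lies flat on the table and is best gripped across its outside; 2 to 4 of the four rings are present
- ring_4 (a point): Bright aluminium die ring, outer diameter 68 mm, 18 mm high, 0.16 kg; this point is at its centre, half-way up (9 mm). It lies flat on the table and is best gripped across its outside; 2 to 4 of the four rings are present
- bearing_mid (a point): Steel ball bearing, 52 mm across, 15 mm high, not to be loaded (leave it alone); point 10 mm above its underside
- heater_puck_mid (a point): Black heater puck, 68 mm across, 26 mm high, leave it alone; point 10 mm above its underside
- yellow_cap_mid (a point): Yellow end cap, 60 mm across, 30 mm high, leave it alone; point 10 mm above its underside
There are look-alikes about, which are no part of the job. What is shaped like the part that bears ring_1 but green or purple is not meant.

How it is judged:
By the outcome, as a careful person would: the job done as asked, in the order asked, and still so for the second after the job is handed in, with the robot touching nothing.
Of die_ring_1, die_ring_2, die_ring_3, die_ring_4 only 2 to 4 are there at a start; the rules pass over those that are not, and their reading is None.
At some moment in a run one of die_ring_1, die_ring_2, die_ring_3, die_ring_4 may be knocked a few centimetres aside while the robot is not near it.
Once in a run the grip may slacken for a moment while it holds something.
It also fails if it takes over 210 s, if anything falls off the work surface, if the arm or the gripper's body presses on something with over 40 N, if the wrist force passes 120 N, or if a joint passes its speed limit or range.

## Working session

There is one attempt and no reset: what is moved stays moved. The work goes in short steps, Python scripts to look and compute and a shell command to move; the robot and the scene stay as the last step left them, time stands still between calls to the robot, and variables do not carry over. Pictures are saved under pics/ and viewed, at most 14 in all, crops included, and the job is handed in when it is done.

```bash
ls; mkdir -p pics
python3 - <<'E'
from bench import ctrl,get_image,job
import cv2,numpy as np
s=ctrl.get_state();print({k:np.round(v,3).tolist() for k,v in s.items()})
for n in("scene","top"):
    g=get_image(n);cv2.imwrite(f"pics/{n}0.png",g["pixels"][:,:,::-1]);print(n,g["fx"],g["fy"],g["cx"],g["cy"],np.round(g["T"],4).tolist())
    np.save(f"{n}0.npy",g["pixels"])
g=get_image("wrist");print(g["fx"],g["cx"],g["cy"],np.round(g["T_tool_cam"],4).tolist())
E
```

```text
pics
{'time': 0.0, 'joint_positions': [1.317, 0.322, -0.07, 1.452, 0.023, 1.371, -0.057], 'qd': [0.001, 0.0, -0.001, -0.0, 0.001, -0.0, -0.001], 'joint_torque': [-0.0, -49.128, -0.405, -31.253, -0.064, 0.044, 0.0], 'position': [0.172, -0.626, 0.221], 'tool_rot': [-3.112, -0.419, 0.001], 'ft_force': [-0.72, 0.171, 0.075], 'torque': [0.003, 0.02, 0.001], 'grip_force': 0.0, 'grip_width': 1.001}
scene 417.2443135640223 417.2443135640223 317.763070086312 202.41851016804557 [[-0.6874, -0.541, 0.4845, 0.0365], [-0.7262, 0.507, -0.4643, 0.2574], [0.0055, -0.6711, -0.7414, 0.8109], [0.0, 0.0, 0.0, 1.0]]
top 409.4998607276622 409.4998607276622 317.9073849373144 198.98995984822633 [[0.0237, -0.9975, 0.0659, 0.4408], [-0.9996, -0.0227, 0.0158, -0.191], [-0.0142, -0.0662, -0.9977, 0.9598], [0.0, 0.0, 0.0, 1.0]]
285.1165698390944 324.4926522275906 194.45053592870786 [[-0.0004, -0.9567, -0.2911, 0.0785], [1.0, -0.0004, -0.0, -0.0001], [-0.0001, -0.2911, 0.9567, -0.163], [0.0, 0.0, 0.0, 1.0]]
```

View pics/top0.png

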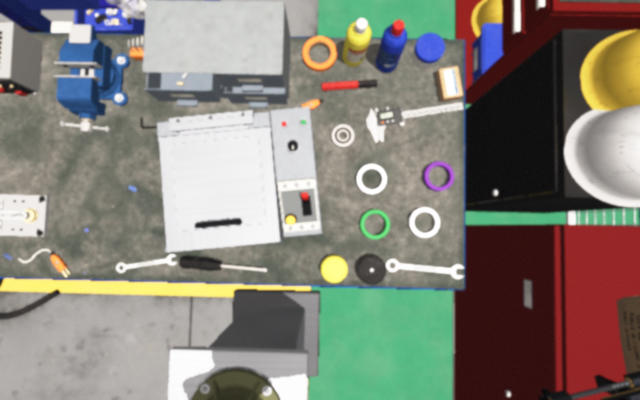

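View pics/scene0.png

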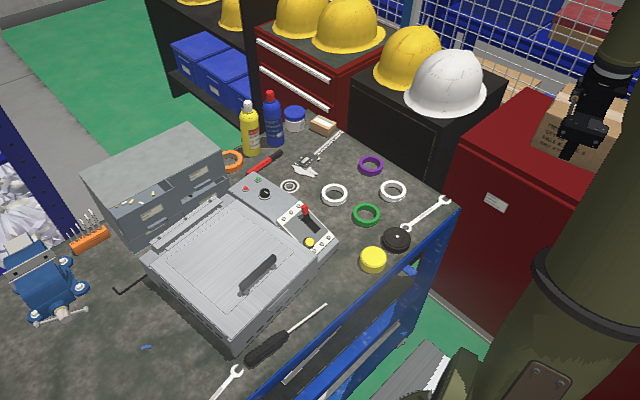

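Top view: bright rings at px (371,179) and (424,222), bearing at (343,135), green and purple look-alikes, black handle at (218,222), button at (290,219), red lever at (305,198). Next I measure these by ray casting.

```bash
cat > h.py <<'E'
import numpy as np,cv2
from scipy.spatial.transform import Rotation as R
from bench import ctrl,get_image
def shot(n):
    s=ctrl.get_state(); g=get_image(n)
    if n=="wrist":
        T=np.eye(4);T[:3,:3]=R.from_rotvec(s["tool_rot"]).as_matrix();T[:3,3]=s["position"];g["T"]=T@g["T_tool_cam"]
    return g
def ray(g,uv):
    d=g["T"][:3,:3]@np.array([(uv[0]-g["cx"])/g["fx"],(uv[1]-g["cy"])/g["fy"],1]);return g["T"][:3,3],d/np.linalg.norm(d)
def plane(g,uv,z):
    o,d=ray(g,uv);return o+d*(z-o[2])/d[2]
def tri(rs):
    A=sum(np.eye(3)-np.outer(d,d) for o,d in rs);b=sum((np.eye(3)-np.outer(d,d))@o for o,d in rs);return np.linalg.solve(A,b)
def blobs(g,lo,hi,amin=15):
    m=cv2.inRange(cv2.cvtColor(g["pixels"],cv2.COLOR_RGB2HSV),np.array(lo),np.array(hi))
    n,l,st,c=cv2.connectedComponentsWithStats(m)
    return [(st[i,4],c[i].round(1),st[i,:4]) for i in range(1,n) if st[i,4]>=amin]
E
python3 - <<'E'
from h import *
g=shot("top");s=shot("scene")
for n,q in(("top",g),("scene",s)):
    for nm,lo,hi in(("white",(0,0,225),(179,40,255)),("yellow",(22,150,120),(34,255,255)),("red",(0,170,90),(6,255,255)),("black",(0,0,0),(179,255,40))):
        print(n,nm,[(a,c.tolist(),b.tolist()) for a,c,b in blobs(q,lo,hi,25) if (150<c[0]<470 and 80<c[1]<290)])
for uv in((371,179),(424.5,222)):print(plane(g,uv,.018))
cv2.imwrite("pics/c1.png",cv2.resize(g["pixels"][100:260,145:335,::-1],None,fx=4,fy=4,interpolation=cv2.INTER_CUBIC)[:600,:])
E
```

```text
top white [(np.int32(305), [450.3, 81.7], [443, 68, 16, 28]), (np.int32(364), [431.8, 109.9], [402, 103, 61, 15]), (np.int32(13446), [218.1, 182.4], [159, 111, 120, 140]), (np.int32(313), [375.0, 127.2], [367, 110, 18, 32]), (np.int32(38), [386.3, 114.9], [381, 113, 11, 5]), (np.int32(157), [342.9, 135.5], [332, 125, 22, 22]), (np.int32(31), [341.3, 135.1], [337, 130, 11, 11]), (np.int32(64), [287.5, 136.5], [278, 133, 22, 8]), (np.int32(720), [299.4, 160.1], [276, 138, 38, 40]), (np.int32(395), [371.4, 178.6], [357, 164, 30, 30]), (np.int32(44), [280.4, 172.8], [278, 168, 6, 11]), (np.int32(775), [300.2, 204.1], [278, 179, 42, 54]), (np.int32(408), [424.5, 222.1], [410, 207, 30, 31]), (np.int32(522), [424.3, 268.1], [386, 259, 77, 20]), (np.int32(82), [244.5, 267.7], [222, 265, 44, 6])]
top yellow [(np.int32(49), [327.5, 259.9], [321, 255, 20, 17]), (np.int32(56), [253.3, 288.7], [233, 288, 44, 4])]
top red [(np.int32(217), [339.7, 85.3], [322, 82, 37, 8]), (np.int32(39), [304.7, 196.8], [302, 194, 7, 7])]
top black [(np.int32(57), [306.2, 206.7], [303, 201, 7, 13]), (np.int32(29), 
[... 607 characters left out ...]
5, 51, 37]), (np.int32(216), [289.6, 215.4], [277, 201, 26, 38]), (np.int32(160), [322.5, 241.6], [310, 230, 24, 24])]
scene yellow [(np.int32(546), [248.2, 130.3], [239, 109, 21, 48]), (np.int32(448), [373.3, 256.8], [360, 246, 27, 24])]
scene red [(np.int32(149), [298.8, 85.4], [261, 62, 73, 45]), (np.int32(83), [269.7, 95.0], [266, 90, 9, 12]), (np.int32(53), [467.9, 148.6], [458, 143, 20, 13]), (np.int32(127), [260.1, 165.0], [247, 157, 25, 17]), (np.int32(47), [304.4, 208.9], [301, 204, 7, 11])]
scene black [(np.int32(251), [186.2, 93.1], [167, 74, 73, 56]), (np.int32(7023), [410.3, 132.4], [347, 78, 162, 115])]
[ 0.55201457 -0.29760109  0.018     ]
[ 0.45578866 -0.42126388  0.018     ]
```

View pics/c1.png

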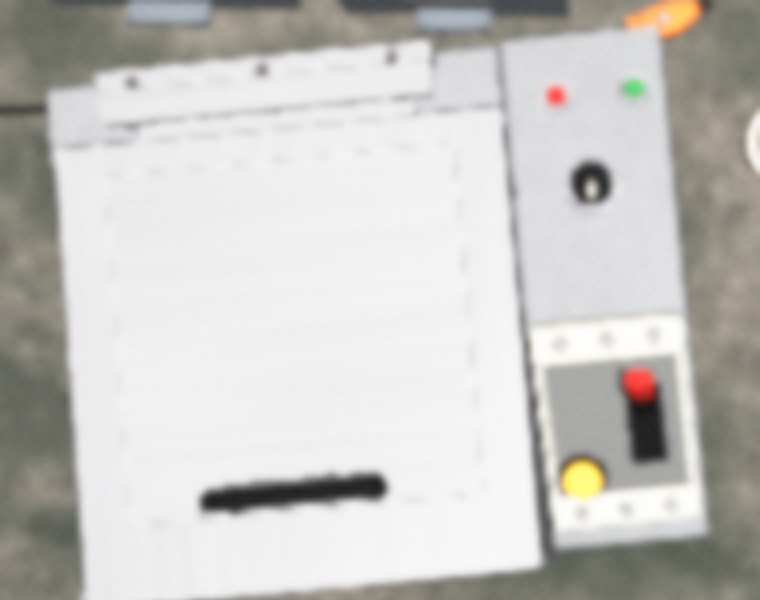

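The crop shows the lid's corners at full-image px (158.8,136.3), (270,127), (281.3,241.8), (166.7,250.5), handle ends at (195,225.5) and (241.8,221.5), button at (290.8,219.5), lever at (305,196.5).

Run:
```python
from h import *
g=shot("top");s=shot("scene")
C=[plane(g,u,.084) for u in((158.75,136.25),(270,127),(281.25,241.75),(166.7,250.5))]
print(np.round(C,4).tolist(), [round(np.linalg.norm(C[i]-C[(i+1)%4]),3) for i in range(4)])
# plate centre in lid frame: x from -0.125 to 0.125
c=np.mean(C,axis=0);v=(C[0]+C[1]-C[2]-C[3]);yaw1=np.arctan2(v[1],v[0]);w=(C[0]+C[3]-C[1]-C[2]);yaw2=np.arctan2(-w[0],w[1])
print("centre",c,yaw1,yaw2)
he=[plane(g,u,.118) for u in((195,225.5),(241.75,221.5))];hc=np.mean(he,axis=0);d=he[0]-he[1]
print("handle",hc,np.linalg.norm(d),np.arctan2(-d[0],d[1]))
yaw=np.mean([yaw1,yaw2]);Rm=lambda a:np.array([[np.cos(a),-np.sin(a)],[np.sin(a),np.cos(a)]])
print("origin from handle",hc[:2]-Rm(yaw)@[-.075,0])
by=[b for b in blobs(s,(18,120,100),(38,255,255),8) if 295<b[1][0]<325 and 225<b[1][1]<255];print(by)
bt=[b for b in blobs(g,(18,90,100),(38,255,255),8) if 280<b[1][0]<300 and 200<b[1][1]<240];print(bt)
O=c[:2]
if by and bt:
    p=tri([ray(g,bt[0][1]),ray(s,by[0][1])]);print("button",p,"pre",Rm(yaw).T@(p[:2]-O))
p=tri([ray(g,(305,196.5)),ray(s,(304.4,208.9))]);print("lever",p,"pre",Rm(yaw).T@(p[:2]-O))
print("yellow cap",plane(g,(334,268),.03),"puck",plane(g,(371,268),.026),"bearing",plane(g,(343,135),.015),"green",plane(g,(375,224),.018))
```

```text
[[0.6277, 0.1726, 0.084], [0.653, -0.0694, 0.084], [0.4055, -0.1012, 0.084], [0.381, 0.1433, 0.084]] [np.float64(0.243), np.float64(0.249), np.float64(0.246), np.float64(0.248)]
centre [0.51679924 0.03630087 0.084     ] 0.12312276819783656 0.10210456312412582
handle [0.44116453 0.02602611 0.118     ] 0.09683334442951871 0.10859116908007044
origin from handle [0.51568946 0.0344543 ]
[(np.int32(70), array([308.9, 241.8]), array([305, 237,   9,  10], dtype=int32))]
[(np.int32(88), array([290.1, 219. ]), array([285, 214,  11,  10], dtype=int32))]
button [ 0.4547367  -0.11679606  0.05970798] pre [-0.07887381 -0.14515285]
lever [ 0.50270877 -0.14957379  0.10564676] pre [-0.03488903 -0.18311387]
yellow cap [ 0.34750276 -0.21622132  0.03      ] puck [ 0.34919562 -0.29974298  0.026     ] bearing [ 0.65420792 -0.23114166  0.015     ] green [ 0.44855471 -0.30831265  0.018     ]
```

```bash
cat > go.py <<'E'
# remaining shift to a target: go.py x y z phi ; with 'p' prefix coordinates are in the preheater frame
import sys
from h import *
a=sys.argv[1:]; O=np.array([.5163,.0355]);yaw=.11
s=ctrl.get_state();M=R.from_rotvec(s["tool_rot"]).as_matrix();p=np.array(s["position"]);phi=np.arctan2(M[1,0],M[0,0])
Rm=np.array([[np.cos(yaw),-np.sin(yaw)],[np.sin(yaw),np.cos(yaw)]])
print("t %.2f pos %s pre %s phi-yaw %.3f F %s w %.3f g %.1f q7 %.2f tiltz %s"%(s["time"],p.round(4),(Rm.T@(p[:2]-O)).round(4),phi-yaw,np.round(s["ft_force"],1),s["grip_width"]*87,s["grip_force"],s["joint_positions"][6],M[:,2].round(3)))
if a:
    P=a[0]=='p';a=[float(v) for v in (a[1:] if P else a)]
    t=np.array(a[:3])
    if P:t[:2]=O+Rm@t[:2]
    ph=(a[3] if len(a)>3 else phi-yaw)+yaw
    d=(ph-phi+np.pi)%(2*np.pi)-np.pi
    w=t-p;print("world",w.round(4),"turn %.3f"%(-d),"shift now-axes mm",(M.T@w*1000).round(1),"after turn",np.round([1000*(w[0]*np.cos(ph)+w[1]*np.sin(ph)),1000*(w[0]*np.sin(ph)-w[1]*np.cos(ph)),-1000*w[2]],1))
E
python3 -m crank '[[[0,0,0,-0.118,1],[0,0,0,-0.118,1],[0,0,0,-0.118,1],[0,0,0,-0.118,1],[0,0,0,-0.118,1],[0,0,0,-0.118,1],[0,0,0,-0.118,1],[0,0,0,-0.118,1],[0,0,0,-0.118,1],[0,0,0,-0.118,1]]]' 20
python3 -m crank '[[[0,0,0,-0.118,1],[0,0,0,-0.118,1],[30,20.5,0,0,1],[30,20.5,0,0,1],[30,20.5,0,0,1],[30,20.5,0,0,1],[30,20.5,0,0,1],[30,20.5,0,0,1],[30,20.5,0,0,1],[30,20.5,0,0,1]]]'
python3 -m crank '[[[30,20.5,0,0,1],[30,20.5,0,0,1],[30,20.5,0,0,1],[30,20.5,0,0,1],[30,20.5,0,0,1],[30,20.5,0,0,1],[30,20.5,0,0,1],[20,14,0,0,1],[0,0,0,0,1],[0,0,0,0,1]]]'
python3 go.py p -0.086 -0.14 0.14 1.571
```

```text
time: 1.18
position: [0.172, -0.6268, 0.2225]
tool_rot: [-2.348, -2.088, 0.0]
ft_force: [-0.5, -0.0, -0.0]
grip_width: 0.326
grip_force: 0.0
time: 2.02
position: [0.3084, -0.3682, 0.2227]
tool_rot: [2.092, 2.343, -0.001]
ft_force: [-0.3, 0.7, 0.6]
grip_width: 0.008
grip_force: 0.0
time: 2.85
position: [0.4389, -0.1224, 0.2228]
tool_rot: [2.088, 2.347, -0.001]
ft_force: [-0.4, -0.7, 0.4]
grip_width: 0.005
grip_force: 0.0
t 2.85 pos [ 0.4389 -0.1224  0.2228] pre [-0.0943 -0.1484] phi-yaw 1.578 F [-0.4 -0.7  0.4] w 0.421 g 0.0 q7 0.40 tiltz [ 0.    -0.001 -1.   ]
world [ 0.0073  0.0093 -0.0828] turn 0.007 shift now-axes mm [ 8.4  8.3 82.8] after turn [ 8.4  8.3 82.8]
```

```bash
python3 -m crank '[[[4,4,25,0.007,1],[4,4,25,0,1],[0.4,0.3,25,0,1],[0,0,0,0,1],[0,0,0,0,1]]]'
python3 go.py p -0.086 -0.14 0.068 1.571
python3 - <<'E'
from h import *
g=shot("wrist");cv2.imwrite("pics/w1.png",g["pixels"][:,:,::-1])
s=ctrl.get_state()
for nm,lo,hi in(("yellow",(20,130,90),(36,255,255)),("red",(0,170,70),(6,255,255))):
    for a,c,b in blobs(g,lo,hi,60):print(nm,a,c,b,plane(g,c,.06).round(4),plane(g,c,.106).round(4))
E
```

```text
time: 3.27
position: [0.4443, -0.1154, 0.1469]
tool_rot: [-2.101, -2.332, 0.002]
ft_force: [1.2, 0.2, -0.1]
grip_width: 0.005
grip_force: 0.0
t 3.27 pos [ 0.4443 -0.1154  0.1469] pre [-0.0881 -0.1421] phi-yaw 1.565 F [ 1.2  0.2 -0.1] w 0.474 g 0.0 q7 0.31 tiltz [-0.003  0.001 -1.   ]
world [ 0.0019  0.0023 -0.0789] turn -0.006 shift now-axes mm [ 2.   2.3 78.9] after turn [ 2.1  2.1 78.9]
yellow 430 [334.5 202.2] [323 191  24  24] [ 0.452 -0.118  0.06 ] [ 0.449 -0.103  0.106]
yellow 495 [219.9 244.6] [202 232  49  32] [ 0.3466 -0.1727  0.06  ] [ 0.3629 -0.1476  0.106 ]
yellow 60 [340.  275.7] [338 261   4  29] [ 0.4663 -0.1945  0.06  ] [ 0.4606 -0.1654  0.106 ]
yellow 60 [309.  284.4] [308 269   4  30] [ 0.4363 -0.2078  0.06  ] [ 0.4362 -0.1763  0.106 ]
red 163 [590.8 219. ] [583 213  16  13] [ 0.6924 -0.1093  0.06  ] [ 0.6451 -0.0959  0.106 ]
```

View pics/w1.png

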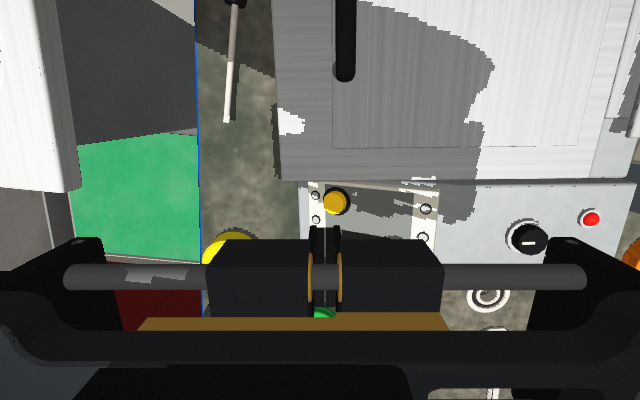

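The wrist view shows the yellow button at px (334,202), i.e. world (0.452, -0.118), which agrees with the estimate; the fingers are closed at px (325,250). Now I press.

```bash
python3 -m crank '[[[2,2.2,25,-0.006,1],[0,0,25,0,1],[0,0,15,0,1],[0,0,8,0,1],[0,0,0,0,1],[0,0,0,0,1]]]'; python3 go.py p -0.086 -0.14 0.06 1.571
python3 -m crank '[[[0,0,2,0,1],[0,0,2,0,1],[0,0,0,0,1],[0,0,0,0,1]]]'; python3 go.py
python3 -m crank '[[[0,0,1,0,1],[0,0,1,0,1],[0,0,1,0,1],[0,0,0,0,1],[0,0,0,0,1]]]'; python3 go.py
```

```text
time: 3.82
position: [0.4486, -0.1128, 0.0758]
tool_rot: [2.094, 2.34, 0.001]
ft_force: [-0.5, 0.5, -0.5]
grip_width: 0.008
grip_force: 0.0
t 3.82 pos [ 0.4486 -0.1128  0.0758] pre [-0.0836 -0.14  ] phi-yaw 1.572 F [-0.5  0.5 -0.5] w 0.664 g 0.0 q7 0.23 tiltz [ 0.002 -0.001 -1.   ]
world [-0.0024 -0.0003 -0.0158] turn 0.001 shift now-axes mm [ 0.  -2.5 15.8] after turn [ 0.  -2.4 15.8]
time: 4.15
position: [0.448, -0.1123, 0.071]
tool_rot: [2.093, 2.342, -0.0]
ft_force: [-0.2, -0.7, 0.6]
grip_width: 0.002
grip_force: 0.0
t 4.15 pos [ 0.448  -0.1123  0.071 ] pre [-0.0841 -0.1394] phi-yaw 1.573 F [-0.2 -0.7  0.6] w 0.200 g 0.0 q7 0.22 tiltz [ 0.001 -0.001 -1.   ]
time: 4.57
position: [0.4481, -0.1122, 0.0678]
tool_rot: [2.093, 2.342, 0.0]
ft_force: [1.0, 0.3, 3.3]
grip_width: 0.003
grip_force: 1.2
t 4.57 pos [ 0.4481 -0.1122  0.0678] pre [-0.084  -0.1393] phi-yaw 1.573 F [1.  0.3 3.3] w 0.253 g 1.2 q7 0.22 tiltz [ 0.001 -0.    -1.   ]
```

```bash
python3 -m crank '[[[0,0,1,0,1],[0,0,1,0,1],[0,0,0,0,1],[0,0,0,0,1]]]'; python3 go.py
python3 - <<'E'
from h import *
s=shot("scene");print([(a,c) for a,c,b in blobs(s,(0,170,70),(6,255,255),15) if 280<c[0]<340 and 195<c[1]<270])
E
```

```text
time: 4.9
position: [0.4479, -0.1122, 0.0656]
tool_rot: [2.093, 2.342, -0.0]
ft_force: [0.9, 0.1, 4.0]
grip_width: 0.009
grip_force: 1.5
t 4.90 pos [ 0.4479 -0.1122  0.0656] pre [-0.0842 -0.1393] phi-yaw 1.573 F [0.9 0.1 4. ] w 0.784 g 1.5 q7 0.21 tiltz [ 0. -0. -1.]
[]
```

```bash
python3 -m crank '[[[0,0,1.5,0,1],[0,0,0,0,1],[0,0,0,0,1]]]'; python3 go.py
python3 -m crank '[[[0,0,-10,0,1],[0,0,-30,0,1],[0,0,-40,0,1],[0,0,-35,0,1],[0,0,0,0,1],[0,0,0,0,1]]]'; python3 go.py p -0.098 -0.183 0.12 0
python3 - <<'E'
from h import *
for n in("top","scene","wrist"):
    g=shot(n);print(n,[(a,c,b) for a,c,b in blobs(g,(0,150,60),(8,255,255),15) if 280<c[0]<340 and 140<c[1]<280])
    if n=="scene":cv2.imwrite("pics/s2.png",cv2.resize(g["pixels"][170:320,200:400,::-1],None,fx=3,fy=3))
E
```

```text
time: 5.2
position: [0.4478, -0.1122, 0.0641]
tool_rot: [2.094, 2.342, -0.0]
ft_force: [1.0, 0.5, 3.7]
grip_width: 0.004
grip_force: 1.9
t 5.20 pos [ 0.4478 -0.1122  0.0641] pre [-0.0843 -0.1393] phi-yaw 1.573 F [1.  0.5 3.7] w 0.307 g 1.9 q7 0.21 tiltz [ 0. -0. -1.]
time: 5.7
position: [0.4485, -0.1123, 0.181]
tool_rot: [2.092, 2.34, 0.0]
ft_force: [-0.4, 0.4, 0.2]
grip_width: 0.001
grip_force: 0.0
t 5.70 pos [ 0.4485 -0.1123  0.181 ] pre [-0.0837 -0.1395] phi-yaw 1.573 F [-0.4  0.4  0.2] w 0.083 g 0.0 q7 0.34 tiltz [ 0.003 -0.002 -1.   ]
world [-0.0095 -0.0448 -0.061 ] turn 1.573 shift now-axes mm [-43.3 -14.6  61.1] after turn [-14.3  43.5  61. ]
top [(np.int32(51), array([307.3, 222.8]), array([305, 218,   6,  11], dtype=int32))]
scene [(np.int32(53), array([324. , 229.6]), array([319, 227,  11,   7], dtype=int32))]
wrist [(np.int32(23), array([324.5, 237.6]), array([324, 232,   2,  12], dtype=int32))]
```

View pics/s2.png

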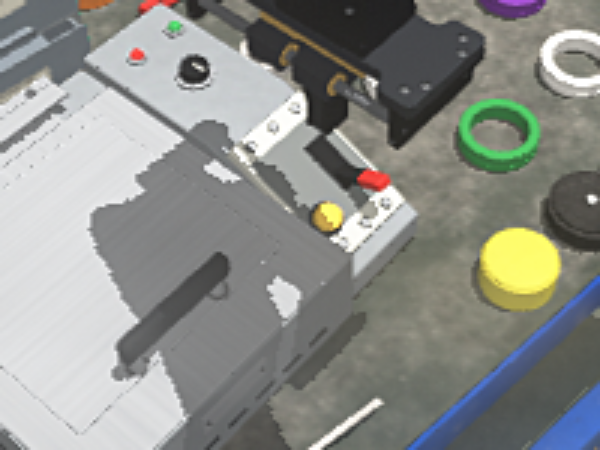

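The scene crop shows the lever dropped, red tip at scene px (324,230), so the breaker is off. Next is the lid handle.

```bash
python3 - <<'E'
from h import *
p=tri([ray(shot("top"),(307.3,222.8)),ray(shot("scene"),(324,229.6))]);print("lever tip",p)
E
python3 go.py p -0.075 0 0.18 1.571
python3 -m crank '[[[35,2,0,0,0],[35,2,0,0,0],[35,2,0,0,0],[34.5,2,0,0,0],[0,0,0,0,0],[0,0,0,0,0]]]'
python3 go.py p -0.075 0 0.18 1.571
python3 - <<'E'
from h import *
g=shot("wrist");cv2.imwrite("pics/w2.png",g["pixels"][:,:,::-1])
E
```

```text
lever tip [ 0.44702674 -0.15564855  0.07712346]
t 5.95 pos [ 0.4465 -0.1117  0.1776] pre [-0.0855 -0.1387] phi-yaw 1.573 F [-0.1  0.6 -0.1] w 0.217 g 0.0 q7 0.34 tiltz [-0.003  0.001 -1.   ]
world [-0.0048  0.139   0.0024] turn 0.002 shift now-axes mm [138.7  10.8  -2.2] after turn [138.7  10.6  -2.4]
time: 6.45
position: [0.4393, 0.0293, 0.1784]
tool_rot: [-2.087, -2.347, 0.002]
ft_force: [-0.3, -0.8, -0.8]
grip_width: 0.374
grip_force: 0.0
t 6.45 pos [0.4393 0.0293 0.1784] pre [-0.0772  0.0023] phi-yaw 1.578 F [-0.3 -0.8 -0.8] w 32.571 g 0.0 q7 0.10 tiltz [-0.001 -0.    -1.   ]
world [ 0.0024 -0.002   0.0016] turn 0.007 shift now-axes mm [-2.3  2.2 -1.6] after turn [-2.3  2.2 -1.6]
```

View pics/w2.png

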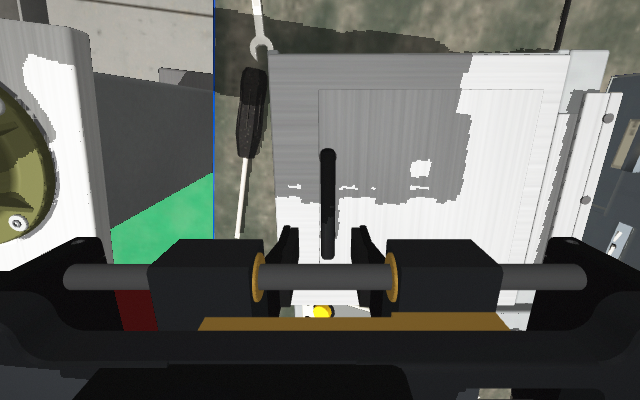

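Wrist view: the black bar runs vertically from px (327,150) to (327,258), centred between the fingers (columns 290–365).

```bash
python3 - <<'E'
from h import *
g=shot("wrist");a=plane(g,(327.5,150),.118);b=plane(g,(327.5,258),.118);print(a,b,(a+b)/2,np.linalg.norm(a-b))
E
python3 go.py p -0.075 0 0.098 1.571
python3 -m crank '[[[-2,2.2,10,0.007,0],[0,0,30,0,0],[0,0,30,0,0],[0,0,7,0,0],[0,0,0,0,0],[0,0,0,0,0]]]'
python3 go.py p -0.075 0 0.098 1.571
```

```text
[0.43470488 0.07557072 0.118     ] [ 0.44568905 -0.01834495  0.118     ] [0.44019696 0.02861289 0.118     ] 0.09455583035671655
t 6.55 pos [0.4396 0.0266 0.1784] pre [-0.0772 -0.0005] phi-yaw 1.572 F [ 0.5 -0.8  0. ] w 39.102 g 0.0 q7 0.10 tiltz [-0.001 -0.    -1.   ]
world [ 0.0021  0.0007 -0.0804] turn 0.001 shift now-axes mm [ 0.4  2.3 80.4] after turn [ 0.5  2.2 80.4]
time: 7.05
position: [0.4426, 0.0253, 0.1021]
tool_rot: [-2.102, -2.333, -0.001]
ft_force: [0.7, -0.4, 0.9]
grip_width: 0.495
grip_force: 0.0
t 7.05 pos [0.4426 0.0253 0.1021] pre [-0.0744 -0.002 ] phi-yaw 1.565 F [ 0.7 -0.4  0.9] w 43.066 g 0.0 q7 -0.02 tiltz [-0.001  0.001 -1.   ]
world [-0.0009  0.002  -0.0041] turn -0.006 shift now-axes mm [ 2.  -0.6  4.1] after turn [ 2.  -0.6  4.1]
```

```bash
python3 -m crank '[[[2,0,2,-0.006,0],[0,0,0,0,1],[0,0,0,0,1],[0,0,0,0,1],[0,0,0,0,1],[0,0,0,0,1],[0,0,0,0,1],[0,0,0,0,1]]]' 8
python3 go.py
python3 -m crank '[[[0,0,-5,0,1],[0,0,-5,0,1],[0,0,-5,0,1],[0,0,-5,0,1],[0,0,0,0,1],[0,0,0,0,1]]]' 8
python3 go.py
```

```text
time: 7.72
position: [0.4423, 0.0276, 0.1002]
tool_rot: [2.094, 2.341, -0.0]
ft_force: [-0.3, -0.7, 2.1]
grip_width: 0.138
grip_force: 8.0
t 7.72 pos [0.4423 0.0276 0.1002] pre [-0.0744  0.0003] phi-yaw 1.572 F [-0.3 -0.7  2.1] w 12.038 g 8.0 q7 -0.02 tiltz [ 0. -0. -1.]
time: 8.22
position: [0.4425, 0.0275, 0.1204]
tool_rot: [2.094, 2.34, 0.0]
ft_force: [0.2, -1.0, -1.8]
grip_width: 0.141
grip_force: 8.0
t 8.22 pos [0.4425 0.0275 0.1204] pre [-0.0742  0.0001] phi-yaw 1.572 F [ 0.2 -1.  -1.8] w 12.260 g 8.0 q7 0.02 tiltz [ 0.001 -0.001 -1.   ]
```

Run:
```python
from h import *
g=shot("scene");cv2.imwrite("pics/s3.png",cv2.resize(g["pixels"][150:370,120:390,::-1],None,fx=2.5,fy=2.5))
```

```text
(no output)
```

View pics/s3.png

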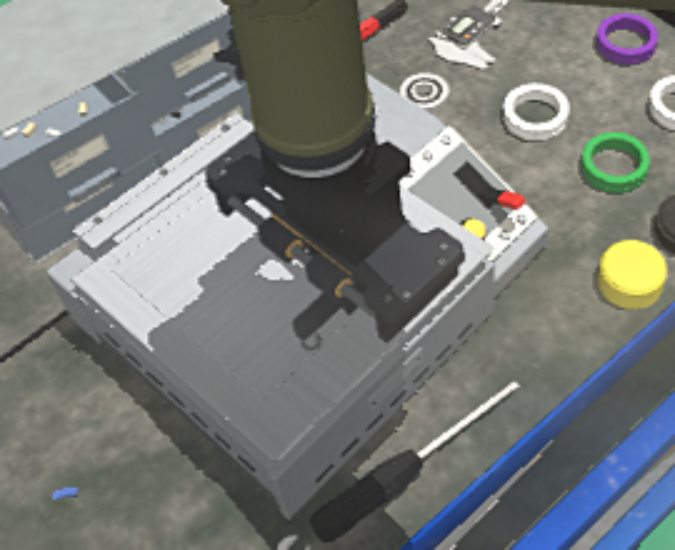

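The front of the lid is up with the tongue still in the keeper, and the lever stays dropped at crop px (510,200). I keep tipping along the arc.

```bash
python3 -m crank '[[[0,2,-6,0,1],[0,2,-6,0,1],[0,2,-6,0,1],[0,2,-6,0,1],[0,0,0,0,1]]]' 8; python3 go.py
python3 -m crank '[[[0,3,-6,0,1],[0,3,-6,0,1],[0,3,-6,0,1],[0,3,-6,0,1],[0,2,-5,0,1],[0,0,0,0,1],[0,0,0,0,1]]]' 8; python3 go.py
python3 - <<'E'
from h import *
g=shot("scene");cv2.imwrite("pics/s4.png",cv2.resize(g["pixels"][150:370,120:390,::-1],None,fx=2.5,fy=2.5))
E
```

```text
time: 8.68
position: [0.4517, 0.0287, 0.1456]
tool_rot: [2.093, 2.34, 0.003]
ft_force: [0.6, -0.4, -3.0]
grip_width: 0.167
grip_force: 8.0
t 8.68 pos [0.4517 0.0287 0.1456] pre [-0.0649  0.0003] phi-yaw 1.572 F [ 0.6 -0.4 -3. ] w 14.511 g 8.0 q7 0.03 tiltz [ 0.003 -0.    -1.   ]
time: 9.27
position: [0.4645, 0.0301, 0.1733]
tool_rot: [2.094, 2.341, 0.001]
ft_force: [0.5, 0.5, -2.8]
grip_width: 0.191
grip_force: 8.0
t 9.27 pos [0.4645 0.0301 0.1733] pre [-0.0521  0.0004] phi-yaw 1.572 F [ 0.5  0.5 -2.8] w 16.609 g 8.0 q7 0.02 tiltz [ 0.001  0.    -1.   ]
```

View pics/s4.png

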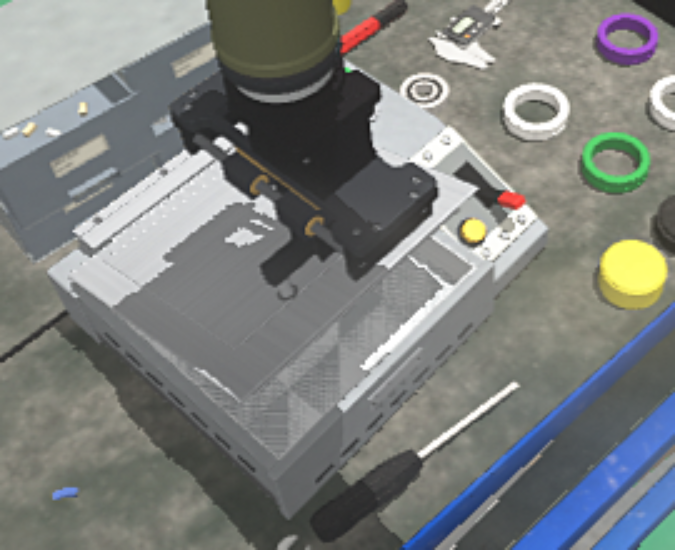

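The lid is tipped about 0.35 rad with its front edge well above the rim and the rear still under the keeper. Before choosing where to lay it, I check the table on the left.

```bash
python3 -m crank '[[[0,-5,0,0,1],[0,-5,0,0,1],[0,-5,0,0,1],[0,-5,0,0,1],[0,-5,0,0,1],[0,-5,-1,0,1],[0,0,0,0,1]]]' 8; python3 go.py
python3 - <<'E'
from h import *
g=shot("top");cv2.imwrite("pics/t5.png",cv2.resize(g["pixels"][95:295,0:250,::-1],None,fx=3,fy=3,interpolation=cv2.INTER_CUBIC))
for uv in((132,188),(86,230),(148,122),(85,130),(120,267),(46,215),(98,185)):print(uv,plane(g,uv,0).round(3))
E
```

```text
time: 9.9
position: [0.4334, 0.0264, 0.1741]
tool_rot: [2.095, 2.34, -0.002]
ft_force: [-0.1, 0.2, -2.2]
grip_width: 0.194
grip_force: 8.0
t 9.90 pos [0.4334 0.0264 0.1741] pre [-0.0834  0.0001] phi-yaw 1.571 F [-0.1  0.2 -2.2] w 16.880 g 8.0 q7 0.11 tiltz [-0.    -0.002 -1.   ]
(132, 188) [0.52  0.265 0.   ]
(86, 230) [0.419 0.369 0.   ]
(148, 122) [0.68  0.235 0.   ]
(85, 130) [0.657 0.386 0.   ]
(120, 267) [0.334 0.283 0.   ]
(46, 215) [0.452 0.466 0.   ]
(98, 185) [0.526 0.347 0.   ]
```

View pics/t5.png

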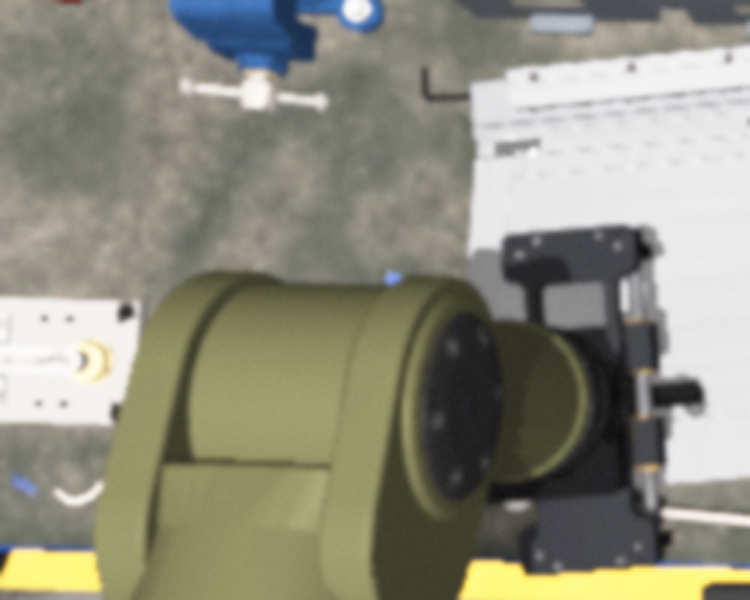

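The tongue is out from under the keeper and the table on the left is free for the lid. Lift clear and firm up the grip.

```bash
python3 -m crank '[[[0,-1,-6,0,1],[0,0,-10,0,1],[0,0,-15,0,1],[0,0,-15,0,1],[0,0,-15,0,1],[0,0,-15,0,1],[0,0,-15,0,1],[0,0,0,0,1]]]' 10; python3 go.py
python3 -m crank '[[[0,0,0,0,1],[0,0,0,0,1],[0,0,0,0,1]]]' 20; python3 go.py
python3 -m crank '[[[0,0,0,0,1],[0,0,0,0,1],[0,0,0,0,1]]]' 45; python3 go.py p -0.08 0.275 0.2 1.571
```

```text
time: 10.62
position: [0.4356, 0.0269, 0.2687]
tool_rot: [2.091, 2.338, 0.005]
ft_force: [1.8, -0.4, -1.3]
grip_width: 0.184
grip_force: 10.0
t 10.62 pos [0.4356 0.0269 0.2687] pre [-0.0812  0.0003] phi-yaw 1.572 F [ 1.8 -0.4 -1.3] w 16.048 g 10.0 q7 0.17 tiltz [ 0.006 -0.001 -1.   ]
time: 10.87
position: [0.4328, 0.0267, 0.2641]
tool_rot: [-2.094, -2.34, 0.001]
ft_force: [-0.4, -0.3, -2.4]
grip_width: 0.18
grip_force: 20.0
t 10.87 pos [0.4328 0.0267 0.2641] pre [-0.084   0.0004] phi-yaw 1.572 F [-0.4 -0.3 -2.4] w 15.625 g 20.0 q7 0.17 tiltz [-0.002  0.    -1.   ]
time: 11.12
position: [0.4331, 0.0267, 0.2647]
tool_rot: [-2.094, -2.341, 0.001]
ft_force: [0.4, -0.3, -2.8]
grip_width: 0.128
grip_force: 45.0
t 11.12 pos [0.4331 0.0267 0.2647] pre [-0.0836  0.0004] phi-yaw 1.572 F [ 0.4 -0.3 -2.8] w 11.157 g 45.0 q7 0.17 tiltz [-0.001  0.    -1.   ]
world [-0.0266  0.2734 -0.0647] turn 0.001 shift now-axes mm [274.6   4.   64.7] after turn [274.6   3.7  64.7]
```

```bash
python3 -m crank '[[[15,0,0,0,1],[30,0,0,0,1],[35,0,0,0,1],[35,0,0,0,1],[35,0,0,0,1],[35,0,0,0,1],[35,0,0,0,1],[30,2,0,0,1],[20,2,0,0,1],[5,0,0,0,1]]]' 45
python3 -m crank '[[[0,0,30,0,1],[0,0,35,0,1],[0,0,35,0,1],[0,0,35,0,1],[0,0,25,0,1],[0,0,10,0,1],[0,0,0,0,1],[0,0,0,0,1]]]' 45
python3 go.py p -0.08 0.275 0.04 1.571
python3 - <<'E'
from h import *
g=shot("scene");cv2.imwrite("pics/s6.png",g["pixels"][:,:,::-1])
E
```

```text
time: 11.95
position: [0.4071, 0.3024, 0.2645]
tool_rot: [-2.09, -2.338, -0.002]
ft_force: [-1.7, 0.0, -1.9]
grip_width: 0.129
grip_force: 45.0
time: 12.62
position: [0.4071, 0.3007, 0.096]
tool_rot: [-2.094, -2.342, -0.001]
ft_force: [-0.0, 0.2, -1.8]
grip_width: 0.132
grip_force: 45.0
t 12.62 pos [0.4071 0.3007 0.096 ] pre [-0.0794  0.2756] phi-yaw 1.572 F [-0.   0.2 -1.8] w 11.509 g 45.0 q7 -0.86 tiltz [ 0.     0.001 -1.   ]
world [-0.0005 -0.0007 -0.056 ] turn 0.001 shift now-axes mm [-0.7 -0.6 56. ] after turn [-0.6 -0.6 56. ]
```

View pics/s6.png

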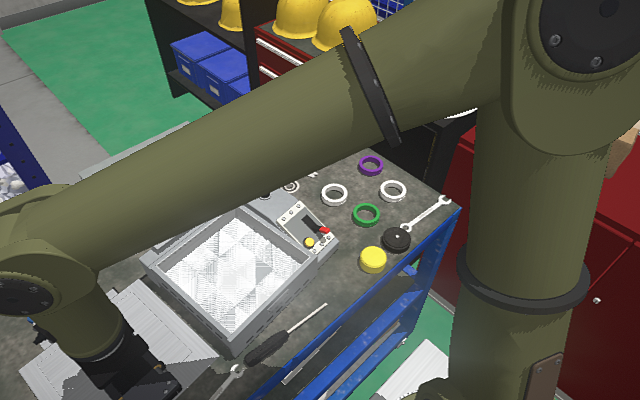

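The lid is off, the well is open and empty at px (235,265), and rings are still at px (334,195) and (392,191). I lower the lid.

```bash
python3 -m crank '[[[0,0,20,0,1],[0,0,20,0,1],[0,0,8,0,1],[0,0,4,0,1],[0,0,0,0,1],[0,0,0,0,1]]]'; python3 go.py
python3 -m crank '[[[0,0,2,0,1],[0,0,2,0,1],[0,0,0,0,1],[0,0,0,0,1]]]'; python3 go.py
```

```text
time: 13.17
position: [0.4076, 0.3011, 0.0443]
tool_rot: [2.094, 2.341, 0.003]
ft_force: [1.0, 0.5, -2.2]
grip_width: 0.13
grip_force: 45.0
t 13.17 pos [0.4076 0.3011 0.0443] pre [-0.0788  0.2759] phi-yaw 1.572 F [ 1.   0.5 -2.2] w 11.328 g 45.0 q7 -0.93 tiltz [ 0.002  0.001 -1.   ]
time: 13.5
position: [0.4078, 0.301, 0.0405]
tool_rot: [2.094, 2.34, 0.002]
ft_force: [-1.3, -2.2, 5.4]
grip_width: 0.131
grip_force: 45.0
t 13.50 pos [0.4078 0.301  0.0405] pre [-0.0787  0.2758] phi-yaw 1.572 F [-1.3 -2.2  5.4] w 11.402 g 45.0 q7 -0.93 tiltz [ 0.002  0.    -1.   ]
```

```bash
python3 -m crank '[[[0,0,0,0,1],[0,0,0,0,1],[0,0,0,0,1]]]' 4; python3 go.py
python3 -m crank '[[[0,0,0,0,0.2],[0,0,0,0,0.2],[0,0,0,0,0.2],[0,0,-20,0,0.2],[0,0,-40,0,0.2],[0,0,-40,0,0],[0,0,-30,0,-0.5],[0,0,-20,0,-1],[0,0,0,0,-1]]]' 20; python3 go.py 0.552 -0.2976 0.2 1.571
```

```text
time: 13.75
position: [0.4078, 0.301, 0.0404]
tool_rot: [2.094, 2.34, 0.002]
ft_force: [-0.5, -2.3, 4.1]
grip_width: 0.138
grip_force: 4.0
t 13.75 pos [0.4078 0.301  0.0404] pre [-0.0787  0.2758] phi-yaw 1.572 F [-0.5 -2.3  4.1] w 11.980 g 4.0 q7 -0.93 tiltz [ 0.002  0.    -1.   ]
time: 14.5
position: [0.409, 0.3025, 0.1933]
tool_rot: [2.092, 2.338, 0.011]
ft_force: [0.2, 1.8, -0.8]
grip_width: 0.621
grip_force: 0.0
t 14.50 pos [0.409  0.3025 0.1933] pre [-0.0773  0.2772] phi-yaw 1.572 F [ 0.2  1.8 -0.8] w 54.020 g 0.0 q7 -0.73 tiltz [ 0.007  0.003 -1.   ]
world [ 0.143  -0.6001  0.0067] turn 0.001 shift now-axes mm [-612.2   75.7   -7.2] after turn [-612.2   76.1   -6.7]
```

```bash
python3 -m crank '[[[-20,2,-6,0,-1],[-35,5,0,0,-1],[-38,5,0,0,-1],[-38,5,0,0,-1],[-38,5,0,0,-1],[-38,5,0,0,-1],[-38,5,0,0,-1],[-38,5,0,0,-1],[-38,5,0,0,-1],[-38,5,0,0,-1]]]'
python3 -m crank '[[[-38,5,0,0,-1],[-38,5,0,0,-1],[-38,5,0,0,-1],[-38,5,0,0,-1],[-38,5,0,0,-1],[-38,5,0,0,-1],[-25,2,0,0,-1],[0,0,0,0,-1],[0,0,0,0,-1]]]'
python3 go.py 0.552 -0.2976 0.1 1.571
python3 - <<'E'
from h import *
g=shot("scene");print("scene",[(a,c,plane(g,c,.016).round(3)) for a,c,b in blobs(g,(0,0,200),(179,40,255),60) if 300<c[0]<460 and 130<c[1]<260])
g=shot("wrist");cv2.imwrite("pics/w7.png",g["pixels"][:,:,::-1])
print("wrist",[(a,c,b,plane(g,c,.018).round(3)) for a,c,b in blobs(g,(0,0,215),(179,40,255),200)])
E
```

```text
time: 15.33
position: [0.493, -0.0533, 0.1942]
tool_rot: [2.095, 2.341, -0.002]
ft_force: [1.6, 0.1, -0.3]
grip_width: 1.002
grip_force: 0.0
time: 16.08
position: [0.5524, -0.3006, 0.193]
tool_rot: [-2.097, -2.336, -0.001]
ft_force: [0.3, 1.0, -0.1]
grip_width: 1.002
grip_force: 0.0
t 16.08 pos [ 0.5524 -0.3006  0.193 ] pre [-0.001 -0.338] phi-yaw 1.569 F [ 0.3  1.  -0.1] w 87.184 g 0.0 q7 0.34 tiltz [-0.002  0.002 -1.   ]
world [-0.0004  0.003  -0.093 ] turn -0.002 shift now-axes mm [ 2.8  0.1 93. ] after turn [ 3.  -0.1 93. ]
scene [(np.int32(84), array([328.8, 141.4]), array([ 0.711, -0.432,  0.016])), (np.int32(135), array([304.4, 170.8]), array([ 0.667, -0.294,  0.016])), (np.int32(177), array([392.8, 189. ]), array([ 0.455, -0.418,  0.016])), (np.int32(105), array([336.9, 189.1]), array([ 0.556, -0.31 ,  0.016])), (np.int32(248), array([425. , 213.1]), array([ 0.345, -0.412,  0.016]))]
wrist [(np.int32(5224), array([451.8,  18.3]), array([333,   0, 191,  47], dtype=int32), array([ 0.664, -0.115,  0.018])), (np.int32(1056), array([325.2, 176.3]), array([298, 148,  55,  55], dtype=int32), array([ 0.552, -0.298,  0.018])), (np.int32(1025), array([420.8, 189.9]), array([393, 176,  64,  34], dtype=int32), array([ 0.671, -0.302,  0.018])), (np.int32(544), array([167.3, 209.7]), array([157, 186,  23,  53], dtype=int32), array([ 0.358, -0.363,  0.018]))]
```

View pics/w7.png

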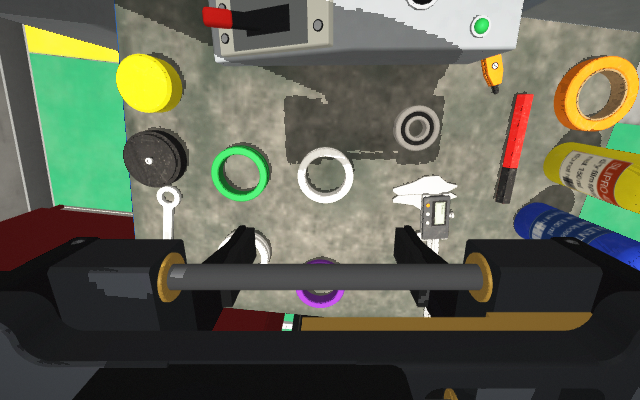

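The wrist view shows the ring at px (325,176), world (0.552,-0.298), matching the top view; the green ring is at (240,172), clear of the fingers.

```bash
python3 -m crank '[[[3,0,25,-0.002,-1],[0,0,38,0,-1],[0,0,38,0,-1],[0,0,38,0,-1],[0,0,30,0,-1],[0,0,12,0,-1],[0,0,0,0,-1],[0,0,0,0,-1]]]'; python3 go.py 0.552 -0.2976 0.005 1.571
```

```text
time: 16.85
position: [0.5536, -0.2951, 0.0151]
tool_rot: [2.09, 2.345, 0.001]
ft_force: [1.2, 0.1, 0.7]
grip_width: 1.0
grip_force: 0.0
t 16.85 pos [ 0.5536 -0.2951  0.0151] pre [ 0.0008 -0.3327] phi-yaw 1.575 F [1.2 0.1 0.7] w 87.022 g 0.0 q7 0.24 tiltz [ 0.001 -0.    -1.   ]
world [-0.0016 -0.0025 -0.0101] turn 0.004 shift now-axes mm [-2.3 -1.9 10. ] after turn [-2.3 -1.8 10.1]
```

```bash
python3 -m crank '[[[-2.3,-1.8,6,0.004,-1],[0,0,4,0,-1],[0,0,0,0,0.3],[0,0,0,0,0.3],[0,0,0,0,0.3],[0,0,0,0,0.3],[0,0,0,0,0.3],[0,0,0,0,0.3]]]' 25; python3 go.py
python3 -m crank '[[[0,0,-30,0,0.3],[0,0,-40,0,0.3],[0,0,-40,0,0.3],[0,0,-40,0,0.3],[0,0,-10,0,0.3],[0,0,0,0,0.3]]]' 25; python3 go.py p 0 -0.05 0.17 1.571
```

```text
time: 17.52
position: [0.5519, -0.2988, 0.0046]
tool_rot: [2.096, 2.338, 0.001]
ft_force: [-0.1, -0.7, 2.2]
grip_width: 0.76
grip_force: 25.0
t 17.52 pos [ 0.5519 -0.2988  0.0046] pre [-0.0013 -0.3361] phi-yaw 1.570 F [-0.1 -0.7  2.2] w 66.135 g 25.0 q7 0.23 tiltz [ 0.001 -0.001 -1.   ]
time: 18.02
position: [0.5534, -0.2992, 0.1678]
tool_rot: [2.093, 2.334, 0.001]
ft_force: [0.1, -0.0, -2.3]
grip_width: 0.767
grip_force: 25.0
t 18.02 pos [ 0.5534 -0.2992  0.1678] pre [ 1.000e-04 -3.367e-01] phi-yaw 1.570 F [ 0.1 -0.  -2.3] w 66.710 g 25.0 q7 0.32 tiltz [ 0.005 -0.004 -1.   ]
world [-0.0316  0.285   0.0022] turn -0.001 shift now-axes mm [286.7  -0.4  -3.4] after turn [286.7  -0.   -2.2]
```

```bash
python3 -m crank '[[[20,0,-2,0,0.3],[35,0,0,0,0.3],[38,0,0,0,0.3],[38,0,0,0,0.3],[38,0,0,0,0.3],[38,0,0,0,0.3],[38,0,0,0,0.3],[28,0,0,0,0.3],[13,0,0,0,0.3],[0,0,0,0,0.3]]]' 25; python3 go.py p 0 -0.05 0.05 1.571
python3 -m crank '[[[0,0,20,0,0.3],[0,0,30,0,0.3],[0,0,30,0,0.3],[0,0,20,0,0.3],[0,0,10,0,0.3],[0,0,0,0,0.3],[0,0,0,0,0.3]]]' 25; python3 go.py p 0 -0.05 0.046 1.571
```

```text
time: 18.85
position: [0.5183, -0.0105, 0.1643]
tool_rot: [-2.088, -2.343, 0.002]
ft_force: [1.6, 0.1, -2.1]
grip_width: 0.764
grip_force: 25.0
t 18.85 pos [ 0.5183 -0.0105  0.1643] pre [-0.003  -0.0459] phi-yaw 1.576 F [ 1.6  0.1 -2.1] w 66.449 g 25.0 q7 -0.06 tiltz [-0.003  0.001 -1.   ]
world [ 0.0035 -0.0037 -0.1143] turn 0.005 shift now-axes mm [ -4.3   3.3 114.3] after turn [ -4.1   3.  114.3]
time: 19.43
position: [0.5201, -0.0152, 0.0556]
tool_rot: [-2.098, -2.337, 0.001]
ft_force: [0.1, 0.1, 0.1]
grip_width: 0.765
grip_force: 25.0
t 19.43 pos [ 0.5201 -0.0152  0.0556] pre [-0.0018 -0.0508] phi-yaw 1.569 F [0.1 0.1 0.1] w 66.532 g 25.0 q7 -0.18 tiltz [-0.001  0.001 -1.   ]
world [ 0.0017  0.001  -0.0096] turn -0.002 shift now-axes mm [0.8 1.8 9.6] after turn [0.8 1.8 9.6]
```

```bash
python3 -m crank '[[[0,0,5,0,0.3],[0,0,3,0,0.3],[0,0,2,0,0.3],[0,0,0,0,0.3],[0,0,0,0,0.3]]]' 25; python3 go.py p 0 -0.05 0.046 1.571
python3 -m crank '[[[0,0,0,0,-0.85],[0,0,0,0,-0.85],[0,0,0,0,-0.85],[0,0,-20,0,-0.85],[0,0,-40,0,-0.85],[0,0,-40,0,-0.85],[0,0,-40,0,-1],[0,0,-10,0,-1]]]' 25
python3 - <<'E'
from h import *
for n,z in (("top",.018),("top",.058),("scene",.016)):
    g=shot(n);print(n,[(a,c,plane(g,c,z).round(3)) for a,c,b in blobs(g,(0,0,225) if n=="top" else (0,0,200),(179,40,255),60) if (300<c[0]<460 and 110<c[1]<260)])
E
python3 go.py 0.4557 -0.4207 0.2 1.571
```

```text
time: 19.85
position: [0.5204, -0.0144, 0.0463]
tool_rot: [2.097, 2.339, 0.0]
ft_force: [-0.9, -0.2, -2.2]
grip_width: 0.763
grip_force: 25.0
t 19.85 pos [ 0.5204 -0.0144  0.0463] pre [-0.0014 -0.05  ] phi-yaw 1.570 F [-0.9 -0.2 -2.2] w 66.417 g 25.0 q7 -0.19 tiltz [ 0. -0. -1.]
world [ 0.0014  0.0002 -0.0003] turn -0.001 shift now-axes mm [0.  1.4 0.3] after turn [0.  1.4 0.3]
time: 20.52
position: [0.5237, -0.0135, 0.2024]
tool_rot: [2.091, 2.334, 0.007]
ft_force: [1.1, 0.5, 0.4]
grip_width: 0.979
grip_force: 0.0
top [(np.int32(321), array([374.9, 127.2]), array([ 0.673, -0.305,  0.018])), (np.int32(172), array([342.8, 135.4]), array([ 0.653, -0.231,  0.018])), (np.int32(421), array([424.5, 222. ]), array([ 0.456, -0.421,  0.018]))]
top [(np.int32(321), array([374.9, 127.3]), array([ 0.663, -0.3  ,  0.058])), (np.int32(172), array([342.8, 135.4]), array([ 0.644, -0.229,  0.058])), (np.int32(421), array([424.5, 222. ]), array([ 0.455, -0.411,  0.058]))]
scene [(np.int32(76), array([322.5, 121.8]), array([ 0.792, -0.484,  0.016])), (np.int32(109), array([328.4, 142. ]), array([ 0.71 , -0.429,  0.016])), (np.int32(144), array([304.6, 170.8]), array([ 0.666, -0.295,  0.016])), (np.int32(195), array([392.8, 188.9]), array([ 0.455, -0.419,  0.016])), (np.int32(260), array([424.9, 213.1]), array([ 0.345, -0.412,  0.016])), (np.int32(293), array([323.7, 245.3]), array([ 0.448, -0.157,  0.016]))]
t 20.67 pos [ 0.5208 -0.0146  0.1968] pre [-0.001  -0.0502] phi-yaw 1.569 F [ 0.5 -0.8 -0.5] w 86.262 g 0.0 q7 -0.03 tiltz [ 0.002 -0.002 -1.   ]
world [-0.0651 -0.4061  0.0032] turn -0.002 shift now-axes mm [-396.7 -108.7   -2.7] after turn [-396.5 -109.4   -3.2]
```

Ring 1 is released in the well; ring 2 is still at (0.456,-0.421). I fetch it.

```bash
python3 -m crank '[[[-26,-8,-3,0,-1],[-36,-10,0,0,-1],[-36,-10,0,0,-1],[-36,-10,0,0,-1],[-36,-10,0,0,-1],[-36,-10,0,0,-1],[-36,-10,0,0,-1],[-36,-10,0,0,-1],[-36,-10,0,0,-1],[-36,-10,0,0,-1]]]'
python3 -m crank '[[[-36,-10,0,0,-1],[-10,-1.5,0,0,-1],[0,0,20,0,-1],[0,0,36,0,-1],[0,0,36,0,-1],[0,0,30,0,-1],[0,0,0,0,-1],[0,0,0,0,-1]]]'
python3 go.py 0.4557 -0.4207 0.02 1.571
python3 - <<'E'
from h import *
g=shot("wrist");print("wrist",[(a,c,b,plane(g,c,.018).round(4)) for a,c,b in blobs(g,(0,0,200),(179,50,255),300)])
cv2.imwrite("pics/w8.png",g["pixels"][:,:,::-1])
E
```

```text
time: 21.5
position: [0.4592, -0.374, 0.1964]
tool_rot: [-2.094, -2.337, 0.001]
ft_force: [-0.1, 0.3, -0.1]
grip_width: 1.002
grip_force: 0.0
time: 22.17
position: [0.4528, -0.418, 0.0741]
tool_rot: [-2.092, -2.335, -0.001]
ft_force: [0.8, -1.2, 0.5]
grip_width: 1.001
grip_force: 0.0
t 22.17 pos [ 0.4528 -0.418   0.0741] pre [-0.1129 -0.4438] phi-yaw 1.571 F [ 0.8 -1.2  0.5] w 87.107 g 0.0 q7 0.56 tiltz [-0.004  0.005 -1.   ]
world [ 0.0029 -0.0027 -0.0541] turn -0.000 shift now-axes mm [-3.3  2.8 54.1] after turn [-3.   2.6 54.1]
wrist [(np.int32(344), array([31.5, 90.8]), array([ 15,   0,  35, 190], dtype=int32), array([ 0.2288, -0.3501,  0.018 ])), (np.int32(1890), array([612.4, 103.3]), array([580,  74,  60,  59], dtype=int32), array([ 0.6509, -0.3125,  0.018 ])), (np.int32(2698), array([205.8, 168.3]), array([190,  91,  39, 173], dtype=int32), array([ 0.3548, -0.3938,  0.018 ])), (np.int32(2520), array([328.3, 210. ]), array([287, 170,  83,  81], dtype=int32), array([ 0.4541, -0.4175,  0.018 ])), (np.int32(532), array([618.6, 217.6]), array([607, 181,  24,  76], dtype=int32), array([ 0.691 , -0.3977,  0.018 ])), (np.int32(699), array([628. , 221.2]), array([615, 182,  25,  80], dtype=int32), array([ 0.6998, -0.3999,  0.018 ]))]
```

```bash
python3 -m crank '[[[-1,2,25,0,-1],[0,0,25,0,-1],[0,0,12,0,-1],[0,0,6,0,-1],[0,0,0,0,-1],[0,0,0,0,-1]]]'; python3 go.py 0.4552 -0.4195 0.005 1.571
```

```text
time: 22.72
position: [0.4574, -0.4212, 0.0105]
tool_rot: [2.096, 2.338, -0.0]
ft_force: [0.0, -0.3, 0.5]
grip_width: 1.003
grip_force: 0.0
t 22.72 pos [ 0.4574 -0.4212  0.0105] pre [-0.1086 -0.4475] phi-yaw 1.570 F [ 0.  -0.3  0.5] w 87.229 g 0.0 q7 0.51 tiltz [ 0.001 -0.001 -1.   ]
world [-0.0022  0.0017 -0.0055] turn -0.001 shift now-axes mm [ 1.9 -2.   5.5] after turn [ 1.9 -2.   5.5]
```

```bash
python3 -m crank '[[[1.5,-1,4,0,-1],[0,0,1.5,0,-1],[0,0,0,0,0.3],[0,0,0,0,0.3],[0,0,0,0,0.3],[0,0,0,0,0.3],[0,0,0,0,0.3],[0,0,0,0,0.3]]]' 25; python3 go.py
python3 -m crank '[[[0,0,-30,0,0.3],[0,0,-40,0,0.3],[0,0,-40,0,0.3],[0,0,-40,0,0.3],[0,0,-10,0,0.3],[0,0,0,0,0.3]]]' 25; python3 go.py p 0 0.05 0.17 1.571
```

```text
time: 23.38
position: [0.4555, -0.4194, 0.0038]
tool_rot: [2.097, 2.339, -0.0]
ft_force: [-0.3, -0.2, 1.8]
grip_width: 0.761
grip_force: 25.0
t 23.38 pos [ 0.4555 -0.4194  0.0038] pre [-0.1103 -0.4455] phi-yaw 1.570 F [-0.3 -0.2  1.8] w 66.206 g 25.0 q7 0.51 tiltz [ 0. -0. -1.]
time: 23.88
position: [0.4574, -0.4205, 0.1675]
tool_rot: [2.092, 2.334, -0.001]
ft_force: [0.2, -0.9, -1.8]
grip_width: 0.762
grip_force: 25.0
t 23.88 pos [ 0.4574 -0.4205  0.1675] pre [-0.1086 -0.4467] phi-yaw 1.570 F [ 0.2 -0.9 -1.8] w 66.253 g 25.0 q7 0.60 tiltz [ 0.005 -0.005 -1.   ]
world [0.0535 0.5057 0.0025] turn -0.001 shift now-axes mm [496.8 108.2  -5. ] after turn [496.7 108.8  -2.5]
```

```bash
python3 -m crank '[[[20,5,-3,0,0.3],[34,8,0,0,0.3],[38,8,0,0,0.3],[38,8,0,0,0.3],[38,8,0,0,0.3],[38,8,0,0,0.3],[38,8,0,0,0.3],[38,8,0,0,0.3],[38,8,0,0,0.3],[38,8,0,0,0.3]]]' 25
python3 -m crank '[[[38,8,0,0,0.3],[38,8,0,0,0.3],[35,8,0,0,0.3],[20,5,0,0,0.3],[9,2,0,0,0.3],[0,0,0,0,0.3],[0,0,0,0,0.3]]]' 25; python3 go.py p 0 0.05 0.056 1.571
```

```text
time: 24.72
position: [0.4911, -0.0534, 0.1643]
tool_rot: [-2.096, -2.336, 0.003]
ft_force: [0.9, -0.3, -2.0]
grip_width: 0.76
grip_force: 25.0
time: 25.3
position: [0.5077, 0.0863, 0.1651]
tool_rot: [-2.096, -2.338, 0.004]
ft_force: [0.0, -1.3, -2.7]
grip_width: 0.761
grip_force: 25.0
t 25.30 pos [0.5077 0.0863 0.1651] pre [-0.003   0.0514] phi-yaw 1.570 F [ 0.  -1.3 -2.7] w 66.236 g 25.0 q7 -0.27 tiltz [-0.003 -0.001 -1.   ]
world [ 0.0031 -0.0011 -0.1091] turn -0.001 shift now-axes mm [ -1.4   3.3 109.1] after turn [ -1.4   3.  109.1]
```

```bash
python3 -m crank '[[[0,2,20,0,0.3],[0,0,30,0,0.3],[0,0,30,0,0.3],[0,0,20,0,0.3],[0,0,7,0,0.3],[0,0,0,0,0.3],[0,0,0,0,0.3]]]' 25; python3 go.py p 0 0.05 0.0445 1.571
python3 -m crank '[[[0,0,5,0,0.3],[0,0,3,0,0.3],[0,0,2,0,0.3],[0,0,0,0,0.3],[0,0,0,0,0.3]]]' 25; python3 go.py p 0 0.05 0.0445 1.571
```

```text
time: 25.88
position: [0.5109, 0.0865, 0.0599]
tool_rot: [2.099, 2.337, -0.0]
ft_force: [1.9, 0.9, -1.4]
grip_width: 0.765
grip_force: 25.0
t 25.88 pos [0.5109 0.0865 0.0599] pre [0.0003 0.0513] phi-yaw 1.568 F [ 1.9  0.9 -1.4] w 66.583 g 25.0 q7 -0.39 tiltz [ 0. -0. -1.]
world [-0.0001 -0.0013 -0.0154] turn -0.003 shift now-axes mm [-1.3 -0.3 15.4] after turn [-1.3 -0.3 15.4]
time: 26.3
position: [0.5107, 0.0878, 0.0498]
tool_rot: [2.097, 2.339, 0.0]
ft_force: [-0.5, 0.4, -0.9]
grip_width: 0.762
grip_force: 25.0
t 26.30 pos [0.5107 0.0878 0.0498] pre [0.0001 0.0526] phi-yaw 1.570 F [-0.5  0.4 -0.9] w 66.264 g 25.0 q7 -0.41 tiltz [ 0. -0. -1.]
world [ 0.0001 -0.0026 -0.0053] turn -0.001 shift now-axes mm [-2.6 -0.1  5.3] after turn [-2.6 -0.1  5.3]
```

```bash
python3 -m crank '[[[0,0,3,0,0.3],[0,0,2,0,0.3],[0,0,0,0,0.3],[0,0,0,0,0.3]]]' 25; python3 go.py
python3 -m crank '[[[0,0,0,0,-0.85],[0,0,0,0,-0.85],[0,0,0,0,-0.85],[0,0,-20,0,-0.85],[0,0,-40,0,-0.85],[0,0,-40,0,-0.5],[0,0,-40,0,0],[0,0,-20,0,0],[0,0,0,0,0]]]' 25
python3 go.py p -0.0787 0.2758 0.19 1.572
python3 - <<'E'
from h import *
g=shot("wrist");cv2.imwrite("pics/w9.png",g["pixels"][:,:,::-1])
E
```

```text
time: 26.63
position: [0.5104, 0.0878, 0.0443]
tool_rot: [-2.097, -2.339, 0.001]
ft_force: [0.4, 1.2, -2.0]
grip_width: 0.762
grip_force: 25.0
t 26.63 pos [0.5104 0.0878 0.0443] pre [-0.0002  0.0526] phi-yaw 1.570 F [ 0.4  1.2 -2. ] w 66.286 g 25.0 q7 -0.41 tiltz [-0. -0. -1.]
time: 27.38
position: [0.5138, 0.0888, 0.2098]
tool_rot: [2.092, 2.334, 0.009]
ft_force: [0.2, 1.2, -0.5]
grip_width: 0.706
grip_force: 0.0
t 27.38 pos [0.5138 0.0888 0.2098] pre [0.0033 0.0533] phi-yaw 1.570 F [ 0.2  1.2 -0.5] w 61.424 g 0.0 q7 -0.24 tiltz [ 0.009 -0.001 -1.   ]
world [-0.106   0.2121 -0.0198] turn -0.002 shift now-axes mm [222.4 -82.4  18.7] after turn [222.6 -81.8  19.8]
```

View pics/w9.png

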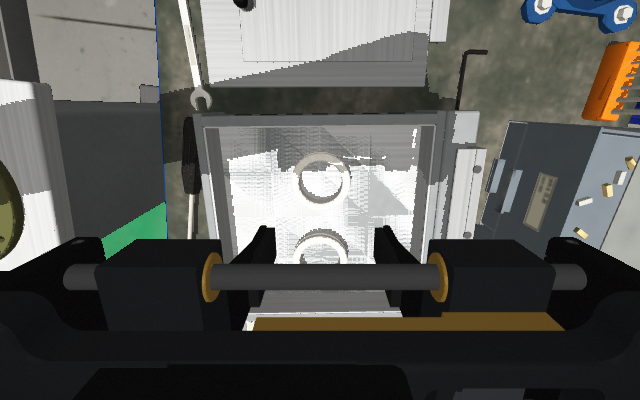

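The wrist view shows both rings lying side by side in the well at px (321,180) and (321,255). Now back to the lid.

```bash
python3 -m crank '[[[22,-8,2,0,0],[35,-13,5,0,0],[35,-13,5,0,0],[35,-13,5,0,0],[35,-13,5,0,0],[35,-13,0,0,0],[20,-8,0,0,0],[6,-2,0,0,0],[0,0,0,0,0],[0,0,0,0,0]]]'
python3 go.py p -0.0787 0.2758 0.1 1.572
python3 - <<'E'
from h import *
g=shot("wrist");cv2.imwrite("pics/w10.png",g["pixels"][:,:,::-1])
m=cv2.inRange(cv2.cvtColor(g["pixels"],cv2.COLOR_RGB2GRAY),0,45);m[235:]=0
n,l,st,c=cv2.connectedComponentsWithStats(m);print([(st[i].tolist(),c[i].round(1)) for i in range(1,n) if st[i,4]>150 and 250<c[i][0]<400])
E
```

```text
time: 28.27
position: [0.4039, 0.2993, 0.1816]
tool_rot: [-2.097, -2.339, 0.003]
ft_force: [-0.1, -0.6, 0.6]
grip_width: 0.504
grip_force: 0.0
t 28.27 pos [0.4039 0.2993 0.1816] pre [-0.0828  0.2745] phi-yaw 1.570 F [-0.1 -0.6  0.6] w 43.820 g 0.0 q7 -0.72 tiltz [-0.001 -0.001 -1.   ]
world [ 0.0039  0.0017 -0.0816] turn -0.002 shift now-axes mm [ 1.4  4.2 81.6] after turn [ 1.3  4.1 81.6]
[([323, 137, 12, 88, 977], array([328.4, 179.3]))]
```

View pics/w10.png

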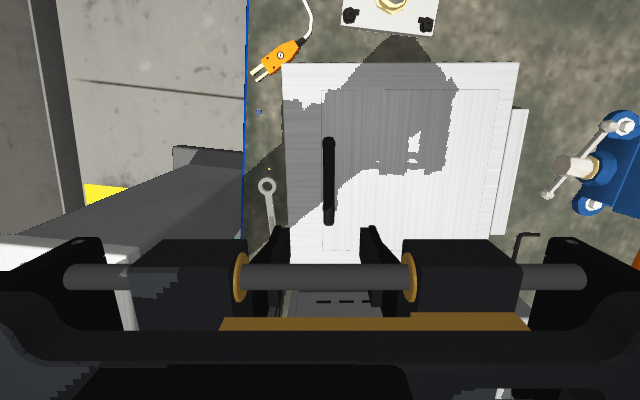

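The lid lies square with the bar from px (328,137) to (328,225), undisturbed.

```bash
python3 -m crank '[[[1.3,4,20,0,0],[0,0,35,0,0],[0,0,35,0,0],[0,0,35,0,0],[0,0,12,0,0],[0,0,6,0,0],[0,0,0,0,0],[0,0,0,0,0]]]'; python3 go.py p -0.0787 0.2758 0.037 1.572
```

```text
time: 28.98
position: [0.4089, 0.3025, 0.0409]
tool_rot: [2.098, 2.338, 0.003]
ft_force: [0.6, 0.5, -0.4]
grip_width: 0.498
grip_force: 0.0
t 28.98 pos [0.4089 0.3025 0.0409] pre [-0.0775  0.2772] phi-yaw 1.569 F [ 0.6  0.5 -0.4] w 43.326 g 0.0 q7 -0.92 tiltz [ 0.002  0.001 -1.   ]
world [-0.0011 -0.0015 -0.0039] turn -0.003 shift now-axes mm [-1.4 -1.2  3.9] after turn [-1.4 -1.2  3.9]
```

```bash
python3 -m crank '[[[-1.4,-1.2,3.5,-0.003,0],[0,0,0,0,0],[0,0,0,0,1],[0,0,0,0,1],[0,0,0,0,1],[0,0,0,0,1],[0,0,0,0,1],[0,0,0,0,1],[0,0,0,0,1]]]' 45; python3 go.py
python3 -m crank '[[[0,0,-15,0,1],[0,0,-25,0,1],[0,0,-35,0,1],[0,0,-40,0,1],[0,0,-40,0,1],[0,0,-40,0,1],[0,0,-35,0,1],[0,0,0,0,1],[0,0,0,0,1]]]' 45; python3 go.py p -0.09 0.0003 0.265 1.572
```

```text
time: 29.73
position: [0.4067, 0.3007, 0.0361]
tool_rot: [2.093, 2.342, 0.0]
ft_force: [-0.1, 0.5, 0.8]
grip_width: 0.131
grip_force: 45.0
t 29.73 pos [0.4067 0.3007 0.0361] pre [-0.0798  0.2756] phi-yaw 1.573 F [-0.1  0.5  0.8] w 11.389 g 45.0 q7 -0.92 tiltz [ 0.  0. -1.]
time: 30.48
position: [0.4071, 0.301, 0.2671]
tool_rot: [2.093, 2.34, 0.003]
ft_force: [-1.1, -0.9, -3.0]
grip_width: 0.134
grip_force: 45.0
t 30.48 pos [0.4071 0.301  0.2671] pre [-0.0794  0.2758] phi-yaw 1.572 F [-1.1 -0.9 -3. ] w 11.673 g 45.0 q7 -0.64 tiltz [ 0.003 -0.    -1.   ]
world [ 0.0197 -0.275  -0.0021] turn 0.000 shift now-axes mm [-275.5  -11.     2.1] after turn [-275.5  -10.9    2.1]
```

```bash
python3 -m crank '[[[-15,0,0,0,1],[-30,-1.5,0,0,1],[-35,-1.5,0,0,1],[-35,-1.5,0,0,1],[-35,-1.5,0,0,1],[-35,-1.5,0,0,1],[-35,-1.5,0,0,1],[-30,-1,0,0,1],[-18,-1,0,0,1],[-6,0,0,0,1]]]' 45
python3 -m crank '[[[0,0,0,0,1],[0,0,0,0,1]]]' 45; python3 go.py p -0.09 0.0003 0.265 1.572
python3 -m crank '[[[0,0,0,0,1],[0,0,0,0,1]]]' 15; python3 go.py
python3 -m crank '[[[0,0,0,0,1],[0,0,0,0,1]]]' 10; python3 go.py
```

```text
time: 31.32
position: [0.4244, 0.0231, 0.2632]
tool_rot: [-2.098, -2.333, 0.005]
ft_force: [-0.0, 1.4, -2.0]
grip_width: 0.133
grip_force: 45.0
time: 31.48
position: [0.4254, 0.0284, 0.2647]
tool_rot: [-2.09, -2.341, 0.001]
ft_force: [-1.0, -0.5, -3.1]
grip_width: 0.133
grip_force: 45.0
t 31.48 pos [0.4254 0.0284 0.2647] pre [-0.0911  0.0029] phi-yaw 1.574 F [-1.  -0.5 -3.1] w 11.542 g 45.0 q7 0.16 tiltz [-0.003  0.002 -1.   ]
world [ 0.0014 -0.0025  0.0003] turn 0.002 shift now-axes mm [-2.6  1.1 -0.3] after turn [-2.6  1.1 -0.3]
time: 31.65
position: [0.426, 0.0288, 0.2657]
tool_rot: [-2.09, -2.345, 0.001]
ft_force: [-0.7, -0.2, -3.1]
grip_width: 0.137
grip_force: 15.0
t 31.65 pos [0.426  0.0288 0.2657] pre [-0.0905  0.0033] phi-yaw 1.576 F [-0.7 -0.2 -3.1] w 11.895 g 15.0 q7 0.16 tiltz [-0.001 -0.    -1.   ]
time: 31.82
position: [0.4263, 0.0279, 0.2661]
tool_rot: [2.092, 2.344, -0.0]
ft_force: [-0.4, 0.0, -1.2]
grip_width: 0.139
grip_force: 10.0
t 31.82 pos [0.4263 0.0279 0.2661] pre [-0.0903  0.0023] phi-yaw 1.574 F [-0.4  0.  -1.2] w 12.113 g 10.0 q7 0.16 tiltz [ 0. -0. -1.]
```

```bash
python3 -m crank '[[[-2,0,0,0.003,1],[0,0,0,0,1]]]' 8; python3 go.py
python3 -m crank '[[[0,0,0,0,1],[0,0,0,0,1]]]' 6.5; python3 go.py
python3 -m crank '[[[0,0,0,0,1]]]' 5.5; python3 go.py
```

```text
time: 31.98
position: [0.4265, 0.0249, 0.2661]
tool_rot: [2.097, 2.339, -0.0]
ft_force: [-0.2, -0.6, -2.7]
grip_width: 0.137
grip_force: 8.0
t 31.98 pos [0.4265 0.0249 0.2661] pre [-0.0904 -0.0007] phi-yaw 1.570 F [-0.2 -0.6 -2.7] w 11.945 g 8.0 q7 0.16 tiltz [ 0.    -0.001 -1.   ]
time: 32.15
position: [0.4265, 0.0251, 0.2661]
tool_rot: [2.097, 2.339, 0.0]
ft_force: [-1.0, -0.6, -1.2]
grip_width: 0.151
grip_force: 6.5
t 32.15 pos [0.4265 0.0251 0.2661] pre [-0.0904 -0.0005] phi-yaw 1.570 F [-1.  -0.6 -1.2] w 13.125 g 6.5 q7 0.16 tiltz [ 0. -0. -1.]
time: 32.23
position: [0.4265, 0.0251, 0.2661]
tool_rot: [2.097, 2.339, 0.0]
ft_force: [0.5, 0.9, -2.7]
grip_width: 0.168
grip_force: 5.5
t 32.23 pos [0.4265 0.0251 0.2661] pre [-0.0904 -0.0005] phi-yaw 1.570 F [ 0.5  0.9 -2.7] w 14.635 g 5.5 q7 0.16 tiltz [ 0. -0. -1.]
```

```bash
python3 -m crank '[[[0,0,0,0,1]]]' 9; python3 go.py
python3 -m crank '[[[0,0,0,0,1]]]' 10; python3 go.py
python3 -m crank '[[[0,0,0,0,1]]]' 10; python3 go.py
```

```text
time: 32.32
position: [0.4263, 0.0251, 0.266]
tool_rot: [-2.097, -2.339, 0.0]
ft_force: [-0.4, -0.5, -3.0]
grip_width: 0.179
grip_force: 9.0
t 32.32 pos [0.4263 0.0251 0.266 ] pre [-0.0906 -0.0004] phi-yaw 1.570 F [-0.4 -0.5 -3. ] w 15.549 g 9.0 q7 0.16 tiltz [-0. -0. -1.]
time: 32.4
position: [0.4265, 0.0251, 0.266]
tool_rot: [2.097, 2.339, -0.0]
ft_force: [0.2, -0.1, -2.1]
grip_width: 0.172
grip_force: 10.0
t 32.40 pos [0.4265 0.0251 0.266 ] pre [-0.0904 -0.0004] phi-yaw 1.570 F [ 0.2 -0.1 -2.1] w 14.969 g 10.0 q7 0.16 tiltz [ 0. -0. -1.]
time: 32.48
position: [0.4265, 0.0251, 0.266]
tool_rot: [2.097, 2.339, 0.0]
ft_force: [-0.8, -0.7, -2.7]
grip_width: 0.176
grip_force: 10.0
t 32.48 pos [0.4265 0.0251 0.266 ] pre [-0.0904 -0.0004] phi-yaw 1.570 F [-0.8 -0.7 -2.7] w 15.312 g 10.0 q7 0.16 tiltz [ 0. -0. -1.]
```

```bash
python3 -m crank '[[[0.5,5,10,-0.002,1],[0,5,20,0,1],[0,0,20,0,1],[0,0,20,0,1],[0,0,12,0,1],[0,0,0,0,1],[0,0,0,0,1]]]' 10; python3 go.py p -0.08 0.0003 0.16 1.572
python3 - <<'E'
from h import *
g=shot("scene");cv2.imwrite("pics/s11.png",cv2.resize(g["pixels"][150:370,120:390,::-1],None,fx=2.5,fy=2.5))
E
```

```text
time: 33.07
position: [0.436, 0.0269, 0.1833]
tool_rot: [-2.093, -2.34, 0.001]
ft_force: [-0.2, -0.5, -1.4]
grip_width: 0.174
grip_force: 10.0
t 33.07 pos [0.436  0.0269 0.1833] pre [-0.0807  0.0003] phi-yaw 1.572 F [-0.2 -0.5 -1.4] w 15.100 g 10.0 q7 0.10 tiltz [-0.001  0.001 -1.   ]
world [ 0.0007  0.0001 -0.0233] turn 0.000 shift now-axes mm [-0.   0.8 23.3] after turn [ 0.   0.7 23.3]
```

View pics/s11.png

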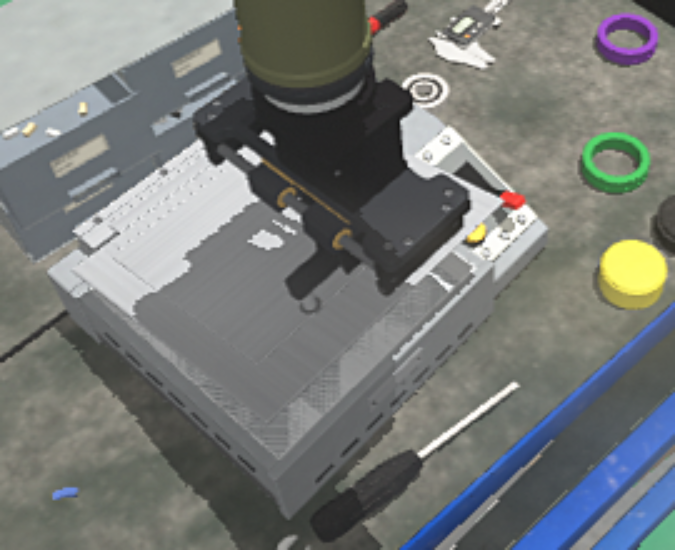

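All 14 pictures are used. The last shows the tipped lid above the open well with the lever still dropped at crop px (512,200). From here I go by force and position.

```bash
python3 -m crank '[[[0,0,4,0,1],[0,0,4,0,1],[0,0,4,0,1],[0,0,0,0,1],[0,0,0,0,1]]]' 10; python3 go.py
python3 -m crank '[[[0,0,3,0,1],[0,0,3,0,1],[0,0,0,0,1],[0,0,0,0,1]]]' 10; python3 go.py
python3 -m crank '[[[0,0,3,0,1],[0,0,0,0,1],[0,0,0,0,1]]]' 10; python3 go.py
```

```text
time: 33.53
position: [0.4362, 0.0267, 0.1719]
tool_rot: [-2.095, -2.341, 0.0]
ft_force: [0.1, 0.1, -2.7]
grip_width: 0.176
grip_force: 10.0
t 33.53 pos [0.4362 0.0267 0.1719] pre [-0.0806  0.0001] phi-yaw 1.572 F [ 0.1  0.1 -2.7] w 15.336 g 10.0 q7 0.09 tiltz [-0. -0. -1.]
time: 33.87
position: [0.4362, 0.0267, 0.1658]
tool_rot: [-2.095, -2.341, 0.0]
ft_force: [-0.0, -0.4, -1.4]
grip_width: 0.174
grip_force: 10.0
t 33.87 pos [0.4362 0.0267 0.1658] pre [-0.0806  0.0001] phi-yaw 1.572 F [-0.  -0.4 -1.4] w 15.104 g 10.0 q7 0.08 tiltz [-0.  0. -1.]
time: 34.12
position: [0.4362, 0.0267, 0.1628]
tool_rot: [-2.095, -2.341, 0.0]
ft_force: [0.2, 0.5, -2.3]
grip_width: 0.176
grip_force: 10.0
t 34.12 pos [0.4362 0.0267 0.1628] pre [-0.0806  0.0001] phi-yaw 1.572 F [ 0.2  0.5 -2.3] w 15.301 g 10.0 q7 0.08 tiltz [-0.  0. -1.]
```

```bash
python3 -m crank '[[[0,0,3,0,1],[0,0,0,0,1],[0,0,0,0,1]]]' 10; python3 go.py
python3 -m crank '[[[0,0,3,0,1],[0,0,0,0,1],[0,0,0,0,1]]]' 10; python3 go.py
python3 -m crank '[[[0,0,2,0,1],[0,0,0,0,1],[0,0,0,0,1]]]' 10; python3 go.py
```

```text
time: 34.37
position: [0.4362, 0.0267, 0.1599]
tool_rot: [-2.095, -2.341, 0.0]
ft_force: [-0.4, 0.6, -2.4]
grip_width: 0.176
grip_force: 10.0
t 34.37 pos [0.4362 0.0267 0.1599] pre [-0.0806  0.0001] phi-yaw 1.572 F [-0.4  0.6 -2.4] w 15.323 g 10.0 q7 0.08 tiltz [-0. -0. -1.]
time: 34.62
position: [0.4362, 0.0267, 0.1568]
tool_rot: [-2.094, -2.341, 0.0]
ft_force: [-0.4, 0.1, -2.3]
grip_width: 0.175
grip_force: 10.0
t 34.62 pos [0.4362 0.0267 0.1568] pre [-0.0806  0.0001] phi-yaw 1.572 F [-0.4  0.1 -2.3] w 15.191 g 10.0 q7 0.07 tiltz [-0.  0. -1.]
time: 34.87
position: [0.4363, 0.0267, 0.1549]
tool_rot: [-2.095, -2.341, 0.0]
ft_force: [-0.6, -0.5, -1.9]
grip_width: 0.172
grip_force: 10.0
t 34.87 pos [0.4363 0.0267 0.1549] pre [-0.0805  0.    ] phi-yaw 1.572 F [-0.6 -0.5 -1.9] w 14.968 g 10.0 q7 0.07 tiltz [-0. -0. -1.]
```

```bash
python3 -m crank '[[[0,0,2,0,1],[0,0,0,0,1],[0,0,0,0,1]]]' 8; python3 go.py
python3 -m crank '[[[0,0,2,0,1],[0,0,0,0,1],[0,0,0,0,1]]]' 8; python3 go.py
python3 -m crank '[[[0,0,2,0,1],[0,0,0,0,1],[0,0,0,0,1]]]' 8; python3 go.py
```

```text
time: 35.12
position: [0.4363, 0.0267, 0.1529]
tool_rot: [-2.095, -2.341, 0.0]
ft_force: [-0.4, 0.3, -1.9]
grip_width: 0.178
grip_force: 8.0
t 35.12 pos [0.4363 0.0267 0.1529] pre [-0.0805  0.0001] phi-yaw 1.572 F [-0.4  0.3 -1.9] w 15.486 g 8.0 q7 0.07 tiltz [-0. -0. -1.]
time: 35.37
position: [0.4363, 0.0267, 0.1509]
tool_rot: [-2.095, -2.341, 0.0]
ft_force: [0.2, -0.7, -1.8]
grip_width: 0.176
grip_force: 8.0
t 35.37 pos [0.4363 0.0267 0.1509] pre [-0.0805  0.0001] phi-yaw 1.572 F [ 0.2 -0.7 -1.8] w 15.353 g 8.0 q7 0.07 tiltz [-0. -0. -1.]
time: 35.62
position: [0.4363, 0.0267, 0.1489]
tool_rot: [-2.095, -2.341, 0.0]
ft_force: [0.5, -0.1, -2.7]
grip_width: 0.172
grip_force: 8.0
t 35.62 pos [0.4363 0.0267 0.1489] pre [-0.0805  0.0001] phi-yaw 1.572 F [ 0.5 -0.1 -2.7] w 14.974 g 8.0 q7 0.07 tiltz [-0.  0. -1.]
```

```bash
python3 -m crank '[[[0,2,0,0,1],[0,2,0,0,1],[0,2,0,0,1],[0,0,0,0,1]]]' 8; python3 go.py
python3 -m crank '[[[0,2,0,0,1],[0,2,0,0,1],[0,2,0,0,1],[0,0,0,0,1]]]' 8; python3 go.py
python3 -m crank '[[[0,2,0,0,1],[0,2,0,0,1],[0,0,0,0,1],[0,0,0,0,1]]]' 8; python3 go.py
```

```text
time: 35.95
position: [0.4429, 0.0275, 0.1491]
tool_rot: [2.094, 2.341, 0.001]
ft_force: [0.6, -0.7, -3.0]
grip_width: 0.176
grip_force: 8.0
t 35.95 pos [0.4429 0.0275 0.1491] pre [-0.0739  0.0001] phi-yaw 1.572 F [ 0.6 -0.7 -3. ] w 15.327 g 8.0 q7 0.05 tiltz [ 0.  0. -1.]
time: 36.28
position: [0.4487, 0.0282, 0.1491]
tool_rot: [2.095, 2.341, 0.001]
ft_force: [-0.1, 0.2, -2.0]
grip_width: 0.173
grip_force: 8.0
t 36.28 pos [0.4487 0.0282 0.1491] pre [-0.068   0.0001] phi-yaw 1.572 F [-0.1  0.2 -2. ] w 15.085 g 8.0 q7 0.03 tiltz [ 0.  0. -1.]
time: 36.62
position: [0.4524, 0.0286, 0.149]
tool_rot: [-2.094, -2.341, -0.0]
ft_force: [-0.3, 0.0, -2.7]
grip_width: 0.173
grip_force: 8.0
t 36.62 pos [0.4524 0.0286 0.149 ] pre [-0.0643  0.0002] phi-yaw 1.572 F [-0.3  0.  -2.7] w 15.037 g 8.0 q7 0.02 tiltz [-0.  0. -1.]
```

```bash
python3 -m crank '[[[0,0,5,0,1],[0,-1,5,0,1],[0,-1,5,0,1],[0,0,0,0,1],[0,0,0,0,1]]]' 8; python3 go.py p -0.068 0.0003 0.1324 1.572
python3 -m crank '[[[0,-0.5,4,0,1],[0,-1,4,0,1],[0,-1,4,0,1],[0,0,0,0,1],[0,0,0,0,1]]]' 8; python3 go.py p -0.0706 0.0003 0.12 1.572
```

```text
time: 37.03
position: [0.4497, 0.0282, 0.1335]
tool_rot: [-2.094, -2.341, 0.001]
ft_force: [-0.6, 0.0, -2.1]
grip_width: 0.159
grip_force: 7.8
t 37.03 pos [0.4497 0.0282 0.1335] pre [-0.067   0.0001] phi-yaw 1.572 F [-0.6  0.  -2.1] w 13.817 g 7.8 q7 0.01 tiltz [-0.001  0.    -1.   ]
world [-0.001   0.0001 -0.0011] turn -0.000 shift now-axes mm [ 0.2 -1.   1.1] after turn [ 0.2 -1.   1.1]
time: 37.45
position: [0.4474, 0.0279, 0.1217]
tool_rot: [-2.094, -2.341, 0.001]
ft_force: [-0.4, 0.9, -2.2]
grip_width: 0.146
grip_force: 7.8
t 37.45 pos [0.4474 0.0279 0.1217] pre [-0.0693  0.    ] phi-yaw 1.572 F [-0.4  0.9 -2.2] w 12.706 g 7.8 q7 0.00 tiltz [-0.001 -0.    -1.   ]
world [-0.0013  0.0001 -0.0017] turn -0.000 shift now-axes mm [ 0.3 -1.3  1.7] after turn [ 0.3 -1.3  1.7]
```

```bash
python3 -m crank '[[[0,-1,4,0,1],[0,-1,4,0,1],[0,-1,3,0,1],[0,0,0,0,1],[0,0,0,0,1]]]' 8; python3 go.py p -0.0744 0.0003 0.1 1.572
python3 -m crank '[[[0,-1,3,0,1],[0,-0.5,3,0,1],[0,0,2,0,1],[0,0,0,0,1],[0,0,0,0,1]]]' 8; python3 go.py p -0.0744 0.0003 0.1 1.572
```

```text
time: 37.87
position: [0.4445, 0.0276, 0.1107]
tool_rot: [-2.094, -2.341, 0.001]
ft_force: [0.6, 0.3, -1.8]
grip_width: 0.139
grip_force: 7.9
t 37.87 pos [0.4445 0.0276 0.1107] pre [-0.0723  0.    ] phi-yaw 1.572 F [ 0.6  0.3 -1.8] w 12.083 g 7.9 q7 -0.00 tiltz [-0.001 -0.    -1.   ]
world [-0.0021  0.     -0.0107] turn -0.000 shift now-axes mm [ 0.3 -2.1 10.7] after turn [ 0.3 -2.1 10.7]
time: 38.28
position: [0.4432, 0.0275, 0.1029]
tool_rot: [-2.095, -2.341, 0.0]
ft_force: [-0.5, 0.1, -1.5]
grip_width: 0.137
grip_force: 8.0
t 38.28 pos [0.4432 0.0275 0.1029] pre [-0.0735  0.0001] phi-yaw 1.572 F [-0.5  0.1 -1.5] w 11.900 g 8.0 q7 -0.01 tiltz [-0. -0. -1.]
world [-0.0009  0.0001 -0.0029] turn -0.000 shift now-axes mm [ 0.2 -0.9  2.9] after turn [ 0.2 -0.9  2.9]
```

```bash
python3 -m crank '[[[0,-0.5,2,0,1],[0,0,2,0,1],[0,0,0,0,1],[0,0,0,0,1]]]' 8; python3 go.py p -0.0744 0.0003 0.1 1.572
python3 -m crank '[[[0,0,1,0,1],[0,0,0,0,1],[0,0,0,0,1]]]' 8; python3 go.py p -0.0744 0.0003 0.1 1.572
```

```text
time: 38.62
position: [0.4434, 0.0274, 0.1]
tool_rot: [2.094, 2.341, -0.0]
ft_force: [-1.8, 0.4, 5.8]
grip_width: 0.139
grip_force: 8.0
t 38.62 pos [0.4434 0.0274 0.1   ] pre [-0.0734 -0.0001] phi-yaw 1.572 F [-1.8  0.4  5.8] w 12.051 g 8.0 q7 -0.02 tiltz [ 0.001 -0.001 -1.   ]
world [-0.001   0.0003  0.    ] turn -0.000 shift now-axes mm [ 0.4 -1.  -0. ] after turn [ 0.4 -1.  -0. ]
time: 38.87
position: [0.4434, 0.0274, 0.0992]
tool_rot: [2.094, 2.34, -0.0]
ft_force: [-3.7, -0.4, 8.9]
grip_width: 0.137
grip_force: 8.0
t 38.87 pos [0.4434 0.0274 0.0992] pre [-0.0734 -0.0001] phi-yaw 1.572 F [-3.7 -0.4  8.9] w 11.954 g 8.0 q7 -0.02 tiltz [ 0.001 -0.001 -1.   ]
world [-0.0011  0.0003  0.0008] turn -0.000 shift now-axes mm [ 0.4 -1.  -0.8] after turn [ 0.4 -1.  -0.8]
```

```bash
python3 -m crank '[[[0,0,-1,0,0.2],[0,0,0,0,0.2],[0,0,0,0,0.2],[0,0,0,0,0],[0,0,-20,0,0],[0,0,-40,0,0],[0,0,-40,0,0],[0,0,-20,0,0],[0,0,0,0,0]]]' 8
python3 -m crank '[[[-35,0,0,0.12,0],[-35,0,0,0.12,0],[-35,0,0,0.12,0],[-35,0,0,0.12,0],[-35,0,0,0.12,0],[-10,0,0,0.12,0],[0,0,0,0.12,0],[0,0,0,0.12,0],[0,0,0,0.12,0],[0,0,0,0.12,0]]]'
python3 go.py 0.447 -0.1556 0.16 0
python3 - <<'E'
from h import *
a=np.load("scene0.npy").astype(int)
g=shot("scene");b=g["pixels"].astype(int)
t0=np.load("top0.npy").astype(int);t=shot("top");tb=t["pixels"].astype(int)
for u in((160,140),(160,180),(166,230),(180,125),(200,125),(230,125),(180,130),(215,130)): # strips along the lid
    pass
# lid edge profiles in the top view: rear tongue/keeper area columns, and left edge rows
gr=lambda q:q.sum(2)//3
for c in(175,190,205,220,240):print("col",c,"rows110-145 before",gr(t0)[112:142:2,c].tolist(),"\n      now",gr(tb)[112:142:2,c].tolist())
for r in(150,180,210,240):print("row",r,"before",gr(t0)[r,154:174].tolist(),"\n now",gr(tb)[r,154:174].tolist())
def ends(q):
    m=cv2.inRange(cv2.cvtColor(q.astype(np.uint8),cv2.COLOR_RGB2GRAY),0,70);m[:212]=0;m[236:]=0;m[:,:185]=0;m[:,252:]=0
    n,l,st,c=cv2.connectedComponentsWithStats(m);return [(st[i].tolist(),c[i].round(1).tolist()) for i in range(1,n) if st[i,4]>30]
print("handle top",ends(t0),ends(tb))
E
```

```text
time: 39.62
position: [0.4459, 0.0276, 0.2237]
tool_rot: [2.09, 2.335, 0.006]
ft_force: [1.0, 0.7, -0.2]
grip_width: 0.495
grip_force: 0.0
time: 40.45
position: [0.4154, -0.1524, 0.2179]
tool_rot: [-3.052, -0.74, 0.002]
ft_force: [-0.1, 0.1, 0.7]
grip_width: 0.501
grip_force: 0.0
t 40.45 pos [ 0.4154 -0.1524  0.2179] pre [-0.121  -0.1757] phi-yaw 0.366 F [-0.1  0.1  0.7] w 43.618 g 0.0 q7 -0.71 tiltz [-0.001  0.001 -1.   ]
world [ 0.0316 -0.0032 -0.0579] turn 0.366 shift now-axes mm [26.7 17.4 57.8] after turn [31.1  6.7 57.9]
col 175 rows110-145 before [118, 115, 142, 217, 221, 228, 232, 235, 234, 205, 207, 207, 211, 233, 234] 
      now [124, 119, 148, 223, 226, 233, 236, 239, 238, 211, 211, 218, 234, 238, 238]
col 190 rows110-145 before [143, 136, 203, 234, 227, 230, 236, 237, 225, 218, 235, 231, 237, 238, 237] 
      now [148, 142, 208, 238, 231, 233, 239, 240, 230, 225, 235, 228, 240, 241, 241]
col 205 rows110-145 before [140, 183, 232, 238, 236, 238, 238, 232, 216, 236, 224, 234, 239, 239, 233] 
      now [147, 190, 236, 241, 239, 241, 242, 236, 224, 238, 236, 241, 242, 240, 24
[... 671 characters left out ...]
 235, 235, 235, 236, 236, 236, 236, 236, 235, 232] 
 now [126, 130, 132, 138, 140, 145, 153, 179, 220, 235, 238, 239, 238, 239, 240, 240, 240, 239, 238, 236]
row 210 before [102, 104, 102, 103, 102, 103, 106, 104, 116, 159, 210, 231, 236, 237, 236, 236, 237, 236, 237, 237] 
 now [107, 106, 106, 107, 106, 107, 108, 110, 119, 159, 213, 235, 239, 240, 240, 240, 240, 240, 240, 240]
row 240 before [123, 120, 117, 115, 113, 114, 113, 112, 112, 112, 117, 156, 206, 231, 235, 234, 234, 233, 235, 235] 
 now [127, 123, 122, 118, 118, 119, 117, 118, 119, 117, 124, 162, 213, 235, 238, 237, 237, 237, 238, 239]
handle top [([196, 220, 45, 7, 169], [218.3, 222.9])] [([196, 219, 38, 7, 147], [215.8, 222.5])]
```

The lid edges, keeper line and handle agree with the start picture within a pixel, and the seating height is the same (TCP 0.100 m): it is fully seated. Now the lever.

```bash
python3 -m crank '[[[0,0,0,0.122,0.3],[0,0,0,0.122,0.3],[0,0,0,0.122,0.3],[15,3.5,20,0,0.3],[8,3,30,0,0.3],[0,0,0,0,0.3],[0,0,0,0,0.3]]]'
python3 go.py p -0.100 -0.183 0.11 0
python3 - <<'E'
from h import *
g=shot("wrist");print([(a,c,b,plane(g,c,.08).round(4)) for a,c,b in blobs(g,(0,150,60),(8,255,255),60)])
r=[]
for n in("top","scene"):
    g=shot(n);print(n,[(a,c) for a,c,b in blobs(g,(0,150,60),(8,255,255),12) if 290<c[0]<340 and 190<c[1]<250])
E
```

```text
time: 41.13
position: [0.4382, -0.1554, 0.1675]
tool_rot: [-3.133, -0.187, 0.005]
ft_force: [0.3, -0.4, -0.3]
grip_width: 0.349
grip_force: 0.0
t 41.13 pos [ 0.4382 -0.1554  0.1675] pre [-0.0986 -0.1812] phi-yaw 0.009 F [ 0.3 -0.4 -0.3] w 30.346 g 0.0 q7 -1.15 tiltz [-0.004  0.003 -1.   ]
world [-0.0012 -0.002  -0.0575] turn 0.009 shift now-axes mm [-1.3  2.  57.5] after turn [-1.4  1.8 57.5]
[(np.int32(73), array([636.3, 175.9]), array([631, 167,   9,  16], dtype=int32), array([ 0.4909, -0.4305,  0.08  ])), (np.int32(383), array([326. , 191.4]), array([319, 179,  15,  26], dtype=int32), array([ 0.4433, -0.156 ,  0.08  ]))]
top []
scene [(np.int32(52), array([323.9, 229.7]))]
```

```bash
python3 -m crank '[[[0.5,1.2,20,0.009,0.3],[0,0,30,0,0.3],[0,0,20,0,0.3],[0,0,14,0,0.3],[0,0,0,0,0.3],[0,0,0,0,0.3]]]'; python3 go.py p -0.098 -0.1825 0.071 0
```

```text
time: 41.78
position: [0.4403, -0.1576, 0.0858]
tool_rot: [3.137, 0.168, 0.0]
ft_force: [0.6, -0.0, 0.5]
grip_width: 0.351
grip_force: 0.0
t 41.78 pos [ 0.4403 -0.1576  0.0858] pre [-0.0967 -0.1836] phi-yaw -0.003 F [ 0.6 -0.   0.5] w 30.538 g 0.0 q7 -1.25 tiltz [ 0. -0. -1.]
world [-0.0014  0.0009 -0.0148] turn -0.003 shift now-axes mm [-1.3 -1.1 14.8] after turn [-1.3 -1.1 14.8]
```

```bash
python3 -m crank '[[[-1.3,-1,7,-0.003,0.3],[0,0,5,0,0.3],[0,0,2,0,0.3],[0,0,0,0,0.3],[0,0,0,0,1],[0,0,0,0,1],[0,0,0,0,1],[0,0,0,0,1],[0,0,0,0,1],[0,0,0,0,1]]]' 6; python3 go.py p -0.098 -0.1825 0.071 0
```

```text
time: 42.62
position: [0.4389, -0.1564, 0.0712]
tool_rot: [3.137, 0.173, 0.0]
ft_force: [0.9, 1.3, 1.6]
grip_width: 0.159
grip_force: 6.0
t 42.62 pos [ 0.4389 -0.1564  0.0712] pre [-0.098  -0.1822] phi-yaw 0.000 F [0.9 1.3 1.6] w 13.830 g 6.0 q7 -1.26 tiltz [ 0. -0. -1.]
world [ 0.     -0.0003 -0.0002] turn 0.000 shift now-axes mm [0.  0.3 0.2] after turn [0.  0.3 0.2]
```

```bash
python3 -m crank '[[[2.5,0,-4.6,0,1],[2.8,0,-4.4,0,1],[3.2,0,-4.1,0,1],[3.5,0,-3.9,0,1],[0,0,0,0,1]]]' 6; python3 go.py
python3 -m crank '[[[4,0,-3.6,0,1],[4,0,-3.2,0,1],[4.4,0,-2.8,0,1],[4.6,0,-2.4,0,1],[0,0,0,0,1]]]' 6; python3 go.py
python3 -m crank '[[[4.9,0,-2,0,1],[5,0,-1.6,0,1],[5.1,0,-1.1,0,1],[5.2,0,-0.7,0,1],[0,0,0,0,1]]]' 6; python3 go.py
```

```text
time: 43.03
position: [0.4516, -0.1549, 0.089]
tool_rot: [3.137, 0.173, 0.001]
ft_force: [-1.3, 1.3, 0.8]
grip_width: 0.16
grip_force: 6.0
t 43.03 pos [ 0.4516 -0.1549  0.089 ] pre [-0.0852 -0.1821] phi-yaw 0.000 F [-1.3  1.3  0.8] w 13.945 g 6.0 q7 -1.27 tiltz [ 0.001 -0.    -1.   ]
time: 43.45
position: [0.469, -0.1529, 0.1006]
tool_rot: [-3.136, -0.174, -0.002]
ft_force: [0.8, 1.7, 1.2]
grip_width: 0.157
grip_force: 6.0
t 43.45 pos [ 0.469  -0.1529  0.1006] pre [-0.0677 -0.182 ] phi-yaw 0.001 F [0.8 1.7 1.2] w 13.633 g 6.0 q7 -1.30 tiltz [ 0.001  0.    -1.   ]
time: 43.87
position: [0.4886, -0.1506, 0.1054]
tool_rot: [-3.136, -0.174, -0.001]
ft_force: [-1.0, 4.0, -1.3]
grip_width: 0.16
grip_force: 6.0
t 43.87 pos [ 0.4886 -0.1506  0.1054] pre [-0.048 -0.182] phi-yaw 0.001 F [-1.   4.  -1.3] w 13.922 g 6.0 q7 -1.34 tiltz [ 0.     0.001 -1.   ]
```

```bash
python3 -m crank '[[[5.2,0,-0.2,0,1],[5.2,0,0.2,0,1],[5.2,0,0.7,0,1],[4.5,0,1,0,1],[0,0,0,0,1]]]' 6; python3 go.py
python3 -m crank '[[[0,0,0,0,0.5],[0,0,0,0,0.4],[0,0,0,0,0.3],[0,0,0,0,0.3],[0,0,-10,0,0.3],[0,0,-25,0,0.3],[0,0,-40,0,0.3],[0,0,-40,0,0.3],[0,0,0,0,0.3]]]'
python3 -m crank '[[[-30,20,0,0,0.3],[-10,35,0,0,0.3],[0,40,0,0,0.3],[0,40,0,0,0.3],[0,40,0,0,0.3],[0,35,0,0,0.3],[0,0,0,0,0.3],[0,0,0,0,0.3],[0,0,0,0,0.3]]]'
python3 go.py
python3 - <<'E'
from h import *
g=shot("top");s=shot("scene")
a=[c for a,c,b in blobs(g,(0,150,60),(8,255,255),12) if 290<c[0]<340 and 185<c[1]<250];b=[c for a,c,b in blobs(s,(0,150,60),(8,255,255),12) if 290<c[0]<340 and 195<c[1]<250];print(a,b)
if a and b:print(tri([ray(g,a[0]),ray(s,b[0])]))
t0=np.load("top0.npy").astype(int);d=np.abs(g["pixels"].astype(int)-t0).max(2)
n,l,st,c=cv2.connectedComponentsWithStats((d>40).astype(np.uint8));print("changed",[(st[i].tolist()) for i in range(1,n) if st[i,4]>12])
E
```

```text
time: 44.28
position: [0.5068, -0.1486, 0.1033]
tool_rot: [-3.136, -0.173, 0.006]
ft_force: [-5.3, 3.8, 0.5]
grip_width: 0.16
grip_force: 6.0
t 44.28 pos [ 0.5068 -0.1486  0.1033] pre [-0.0296 -0.1819] phi-yaw 0.000 F [-5.3  3.8  0.5] w 13.950 g 6.0 q7 -1.38 tiltz [-0.004  0.001 -1.   ]
time: 45.03
position: [0.5125, -0.1498, 0.2276]
tool_rot: [3.13, 0.172, 0.02]
ft_force: [3.0, 1.1, 2.0]
grip_width: 0.349
grip_force: 0.0
time: 45.78
position: [0.4913, -0.3615, 0.2191]
tool_rot: [-3.136, -0.173, -0.001]
ft_force: [0.2, -0.5, 0.7]
grip_width: 0.351
grip_force: 0.0
t 45.78 pos [ 0.4913 -0.3615  0.2191] pre [-0.0685 -0.3918] phi-yaw 0.000 F [ 0.2 -0.5  0.7] w 30.531 g 0.0 q7 -1.02 tiltz [ 0.001  0.001 -1.   ]
[array([304.6, 196.4])] [array([304.5, 209. ])]
[ 0.50253068 -0.14907618  0.10591319]
changed [[262, 112, 331, 288, 42174], [195, 220, 13, 4, 25], [211, 225, 7, 3, 18], [222, 224, 7, 3, 15], [199, 226, 9, 3, 16], [252, 351, 57, 44, 1395], [204, 352, 11, 21, 106], [566, 372, 74, 28, 940], [184, 377, 8, 6, 18], [180, 386, 8, 14, 50], [554, 390, 10, 10, 84]]
```

Run:
```python
from h import *
a=np.load("scene0.npy");s=shot("scene");b=s["pixels"]
d=np.abs(a.astype(int)-b.astype(int)).max(2);d[:, :130]=0;d[:, 330:]=0;d[:150]=0
n,l,st,c=cv2.connectedComponentsWithStats((d>40).astype(np.uint8));print([(st[i].tolist()) for i in range(1,n) if st[i,4]>8])
A=cv2.cvtColor(a,cv2.COLOR_RGB2GRAY)[190:345,140:300].astype(np.float32);B=cv2.cvtColor(b,cv2.COLOR_RGB2GRAY)[190:345,140:300].astype(np.float32)
print("scene lid shift",cv2.phaseCorrelate(A[45:115,80:150].copy(),B[45:115,80:150].copy()))
t0=np.load("top0.npy");t=shot("top")["pixels"];f=lambda q:cv2.cvtColor(q,cv2.COLOR_RGB2GRAY)[205:255,180:255].astype(np.float32)
print("top shift",cv2.phaseCorrelate(f(t0),f(t)))
```

```text
[[321, 184, 9, 22, 127], [296, 191, 34, 68, 841], [165, 248, 6, 5, 10], [255, 254, 17, 15, 25], [274, 255, 3, 9, 10], [238, 270, 16, 15, 26], [238, 317, 15, 15, 20], [230, 333, 7, 7, 10], [297, 371, 30, 29, 414]]
scene lid shift ((-0.38665360267752646, -0.2241485631058424), 0.9622627384500739)
top shift ((0.6658288990299894, -0.6054563197815312), 0.9824200866699219)
```

```bash
python3 -c "
from bench import job;print(job.close_job())"
```

```text
the job is handed in; nothing more can be done
None
```

I tripped the breaker, laid both die rings flat side by side in the well, seated the lid with its tongue under the keeper, then lifted the lever back up. I handed the job in at about 46 s; the hand-in call gave no verdict.

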